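Dock a loaded trainer tray in the bench tester

TASK

The wooden trainer tray has loose capacitors standing in it, so do not carry it about: slide it low and level from the grey loading shelf over the step and in under the tester's hold-down lips, and press it firmly but gently home against the rubber-tipped stop screws at the far end. Then let go of it and swing the red-knobbed latch fully across behind the tray. Never ram or jam the tray in the tester, let no capacitor fall over, and leave the other things on the bench alone.

Things in the scene. Friction and masses are not known exactly. Their poses are not given: they have to be found in the camera images.
- dock: Bench tester: grey base 220 x 200 mm with a flat aluminium bed, top 30 mm above the bench, from x = -110 (square edge, the step) to +110 mm. Origin on the bench under the bed's centre; x is the direction in which the tray is slid in, z up. A white box 58 mm high stands behind the stop. The tray must never bear on the tester (bed, rails, lips, stop) with over 30 N in all.
- bed_edge (a point): Middle of the top edge of the bed's entry end: the upper edge of the step, at x = -110, y = 0, z = 30 mm of the tester.
- lip_entry (a point): Middle of the channel where the steel hold-down lips begin, at the height of their underside: x = -85, y = 0, z = 37.2 mm of the tester (2.2 mm play over the tray's base). Lips reach in to |y| = 58 mm and are turned up by 5 mm from here back to x = -100. Black guide rails along x leave 133 mm (1.5 mm play each side), flared by about 5 mm each side from x = -90 back to -110.
- shelf_edge (a point): Middle of the top edge of the grey loading shelf at its end next to the tester: the lower edge of the step. The shelf is flat, 230 mm along the tester's x and 190 mm wide, fixed; it lies 2.5 to 6 mm lower than the bed, with a gap of 3 to 8 mm between.
- stop: Fixed stop block at the channel's far end. Origin: middle of its face at bed level, at x = 100 mm of the tester, same axes. Two rubber-tipped screws, both set alike, stand 1 to 16 mm out of this face towards the tray; their setting is not measured: feel for it. Home is the tray's front edge on the tips. Press with about 11 N for half a second; under 6 does not count, over 17 N is too hard.
- tray: Loose laser-cut tray, 0.29 to 0.5 kg. Base 170 (x) x 130 (y) x 5 mm, square edges; dark walls to 25 mm high stand 12 mm in from the base's ends and 14 mm in from its sides: the bare edges run under the lips. A wall along x in the middle carries the handle. Origin: centre of the underside; x points to the front edge, which goes in first; z up. Keep it low: under 15 mm over the bed.
- tray_grip (a point): Middle of the tray's handle bar: bar 80 mm along the tray's x, 12 mm thick in y, 26 mm high (37 to 63 mm above the tray's underside), clear of the 25 mm walls below; this point is 50 mm above the underside, over the middle of the tray and about over its centre of mass.
- tray_nose (a point): Middle of the lower front edge of the tray: 85 mm along x from the tray's origin.
- latch (a joint): Angle of the turn latch on the tester: 0 to 2.0 rad. Near 0 it is out of the way, beside the mouth; it turns clockwise from above; 2.0 (end of travel) is fully across behind the tray. It stays where it is left; light friction, about 1.5 N at the knob.
- latch_knob (a point): Half-way up the grip part of the upright red knob on the latch bar: knob 16 mm diameter, 36 mm high, this point 17 mm under its top and 19 mm over the bar; 41 mm from the pivot axis.
- latch_pivot (a point): Pivot axis of the latch at the same height as the knob's point; the axis is vertical, at x = -94.5, y = -80 mm of the tester. The x axis here points along the latch bar, to the knob.
- cap_a_mid (a point): Middle of a dark blue capacitor, cylinder 22 mm diameter, 32 mm high, 22 g, standing loose on the tray's base in its front left compartment.
- cap_b_mid (a point): Middle of the same kind of capacitor standing loose in the tray's rear right compartment.
- meter_mid (a point): Bystander: teal multimeter 185 x 90 x 40 mm, this is its centre.
- driver: Bystander: screwdriver lying on the bench, origin on its underside.
- partsbox: Bystander: open clear parts box 150 x 110 x 28 mm, origin under its centre.
- jar: Bystander: clear jar with black cap, 52 mm diameter, 70 mm high, origin under its centre.
- spool: Bystander: metal spool 60 mm diameter, 48 mm high, standing, origin under its centre.
- offcut: Bystander: flat wood offcut 100 x 70 x 12 mm, origin under its centre.
- sparecap: Bystander: spare dark blue capacitor standing on the bench, 22 mm diameter, 32 mm high, origin under its centre.
Not all that is in view belongs to the job. What is shaped like the tray but green or pink is not meant.

How it is judged:
On the way, in this order (a step that is already met when the one before it is completed fails the run):
1. the tray's front is over the step, low in the channel under the lips (x of tray_nose in the frame of dock above -0.06 m and z of tray_nose in the frame of dock between 0.028 and 0.035 m and y of tray_nose in the frame of dock between -0.004 and 0.004 m), for 0.1 s.
2. the tray is pressed home on the stop screws with at least 6 N (contact force between tray and stop above 6 N), for 0.15 s.
At the end, for the whole second after the job is handed in: The tray lies flat on the tester's bed under the lips, its front edge within 18.5 mm of the stop block's face (the screws stand up to 16 mm out of it) and square to it (0.04 rad), at rest; the latch stands at more than 1.8 of its 2.0 rad; both capacitors stand upright in the tray (x of tray_nose in the frame of stop above -0.0185 m and z of tray in the frame of dock between 0.028 and 0.0325 m and angle between the x axis of tray and the x axis of dock, either way round below 0.04 rad and value of joint latch above 1.8 rad and linear speed of tray below 0.01 m/s and angle between each of cap_a_mid, cap_b_mid's own z axis and vertical below 0.2 rad); the robot touches nothing.
It fails at once if the tray is rammed, jammed or pressed on the tester with over 30 N in all (contact force between tray and dock above 30 N).
It fails at once if the tray is rammed or pressed on the stop screws with over 17 N (contact force between tray and stop above 17 N).
It fails at once if the tray is carried instead of slid: its middle more than 15 mm above the bed (z of tray in the frame of dock above 0.045 m).
It fails at once if the tray is tipped by more than 0.15 rad, or a capacitor falls over (angle between tray's own z axis and vertical above 0.15 rad or angle between any of cap_a_mid, cap_b_mid's own z axis and vertical above 0.6 rad).
It fails at once if another thing on the bench is moved by more than 20 mm (distance of any of meter_mid, driver, partsbox, jar, spool, offcut, sparecap from where it was at the start of the episode above 0.02 m).
It also fails if it takes over 64 s, if anything falls off the work surface, if the arm or the gripper's body presses on something with over 40 N, if the wrist force passes 120 N, or if a joint passes its speed limit or range.

ROBOT

A 7-joint arm with a two-finger parallel gripper is mounted at the origin on the work surface. World frame = base frame: x ahead of the robot, y to its left, z up, the work surface at z = 0. Lengths are in m, angles in rad, forces in N, time in s.
With the tool pointing down it reaches from about 0.425 to 1.025 m from the base axis. Payload 9.4 kg.
Tool frame: the origin (TCP) lies at the very end of the fingers, on their centre line; the grasp point (between the pads) lies 19 mm behind it (robot.hold_point_z is the distance from the TCP to the grasp point, in m); z points along the fingers, y is the direction in which the jaws open and shut (so a half turn about z gives the same grasp; the last joint's range is limited). The gripper opens to 85 mm and grips with 20 to 120 N. Pads are 22 mm wide; open, the fingers measure 114 mm over their backs; the gripper's body (76 mm by 85 mm) begins 54 mm behind the grasp point. The pads swing forward as they close: fully open they stand 13 mm farther back than shut.
Start: joints at [-1.309, 0.599, -0.003, 1.599, 0.002, 0.943, -0.08], TCP at [0.241, 0.684, 0.231] pointing down, gripper open.
Joint ranges: [-2.57, 2.57], [-0.35, 1.97], [-1.29, 1.29], [0.11, 2.56], [-1.05, 4.19], [0.11, 1.86], [-2.63, 2.63]. Speed limits (rad/s): [2.22, 2.22, 3.01, 3.01, 3.14, 3.14, 3.14].

INTERFACE

Orientations are given as a unit quaternion [x, y, z, w].
In Python, from cell import robot gives the robot as it stands.
- The arm moves only by the tool arm_command, never from a script. Its argument "targets" is one flat list of numbers, 6 for each row, row after row: the shift along the tool's x, y, z in m, then the turn, a rotation vector about the tool's x, y, z in rad. In form: [tx, ty, tz, rx, ry, rz, tx, ty, tz, rx, ry, rz, ...]. A call has exactly 5 rows; each row shifts and turns the commanded pose from where the row before left it, along the tool's axes as they then stand; what a row does not reach is not made up. A row lasts 1/8 s, in which the tool goes at most 62.5 mm and 10.7 degrees, less where a joint would pass 70% of its speed; a pose out of reach is approached as far as the arm can. A call with a gripper value outside its range is refused whole. "gripper" is the gripper command: -1 is shut, 1 is fully open, values between are in proportion, set as the call begins (left out, the last holds). The fingers move at their own pace and stop on an object; "grip_force" is the grip in N (left out, the last holds). Time passes only in rows, so rows that do not move let the fingers close, or fill a call up. It gives the time, the measured TCP pose, the force and the opening at its end, in the units of the state.
- robot.get_obs(): the state, without advancing time (a new reading comes with each control period).
- robot.capture(name): name is "scene" or "top" or "wrist"; returns a dict with "frame" (384x512x3 uint8, red, green, blue), "fx", "fy", "cx", "cy" (pixels), "T" (4x4, takes a point from camera to world coordinates). Camera axes: x right, y up, looking along -z (the intrinsics and any distortion apply to the point x, -y, -z); pixel columns grow to the right and rows downward; lengths in m; the calibration is good to about 2 mm. The wrist camera is an equidistant fisheye: a pixel r from the principal point sees the ray r / f radians off the axis. A picture is of the moment at which its call begins. There is no depth.
- robot.finish_job(): hands the job in, once; it reports no verdict.
The state is a dict: "t": time; "qpos": joint angles; "joint_velocities": joint speeds; "effort": joint torques, N m; "tool_pos": TCP position; "tcp_rot": TCP orientation; "ft_force": force on the tool from outside, world axes, zero at the start; "ft_torque": the same for the moment, N m; "width": finger opening in m.
Only numpy, scipy, OpenCV 4.12 (cv2) and the standard library are available. Lean on these libraries where they do the work, as an engineer would, in place of code of your own. Each camera call takes 0.05 s, during which the arm holds its last target.

## Working session

There is one attempt and no reset: what is moved stays moved. The work goes in short steps, Python scripts to look and compute and a tool call to move; the robot and the scene stay as the last step left them, time stands still between calls to the robot, and variables do not carry over. Pictures are saved under pics/ and viewed, and the job is handed in when it is done.

Besides the shell and the picture viewer there is one more tool, called after "Request:" as a command line: name --argument value ..., lists and objects as JSON in quotes. arm_command: Moves the arm, as the interface text tells. Its arguments: {"type":"object","properties":{"targets":{"type":"array","items":{"type":"number"}},"gripper":{"type":"number"},"grip_force":{"type":"number"}},"required":["targets"]}

```bash
mkdir -p pics; ls; cat > h.py <<'E'
import numpy as np, cv2
from cell import robot
def cap(n,f):
    c=robot.capture(n); cv2.imwrite('pics/'+f+'.png',cv2.cvtColor(c['frame'],cv2.COLOR_RGB2BGR))
    np.savez('pics/'+f+'.npz',**{k:np.array(v) for k,v in c.items()}); return c
E
python3 - <<'E'
from h import *
for n in ['scene','top','wrist']:
    c=cap(n,n+'0'); print(n,{k:(np.round(v,4).tolist() if k=='T' else v) for k,v in c.items() if k!='frame'})
o=robot.get_obs(); print({k:np.round(v,4).tolist() for k,v in o.items()}, robot.hold_point_z)
E
```

```text
pics
scene {'fx': 361.46517284818026, 'fy': 361.46517284818026, 'cx': 252.9261232313392, 'cy': 196.2590150137362, 'T': [[0.3242, -0.5958, 0.7348, 1.2855], [0.946, 0.2088, -0.248, -0.2543], [-0.0057, 0.7755, 0.6313, 0.7256], [0.0, 0.0, 0.0, 1.0]]}
top {'fx': 424.4205457145381, 'fy': 424.4205457145381, 'cx': 255.85134790743373, 'cy': 192.85992724744904, 'T': [[0.0072, 0.9968, -0.079, 0.4416], [-1.0, 0.0067, -0.0066, 0.0002], [-0.0061, 0.0791, 0.9968, 1.2529], [0.0, 0.0, 0.0, 1.0]]}
wrist {'fx': 297.3186396354542, 'fy': 297.3186396354542, 'cx': 259.4410681702256, 'cy': 191.1311415778713, 'T': [[0.3317, -0.9085, -0.254, 0.1755], [0.9434, 0.3189, 0.0913, 0.7074], [-0.002, -0.27, 0.9629, 0.3738], [0.0, 0.0, 0.0, 1.0]]}
{'t': 0.15, 'qpos': [-1.3087, 0.5999, -0.0025, 1.5999, 0.0018, 0.9429, -0.0798], 'joint_velocities': [0.0002, -0.0006, 0.0005, -0.0021, -0.0008, -0.0021, 0.0001], 'effort': [0.0037, -77.6992, 1.5672, -25.8241, 0.0126, 0.0067, -0.0], 'tool_pos': [0.2408, 0.6835, 0.2306], 'tcp_rot': [0.1686, 0.9857, -0.0006, -0.0], 'ft_force': [0.275, 0.203, -0.2965], 'ft_torque': [0.0101, 0.0201, 0.0495], 'width': 0.0856} 0.0187
```

View pics/scene0.png

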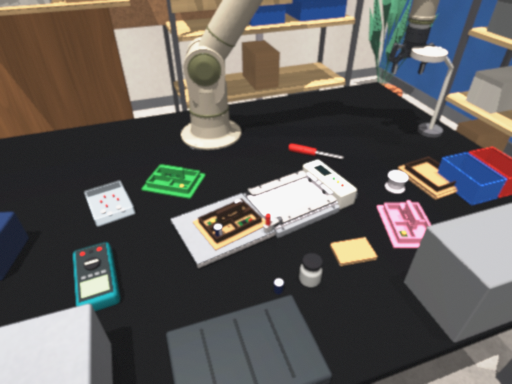

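View pics/top0.png

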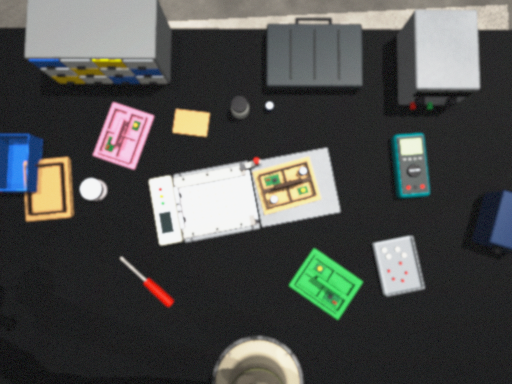

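View pics/wrist0.png

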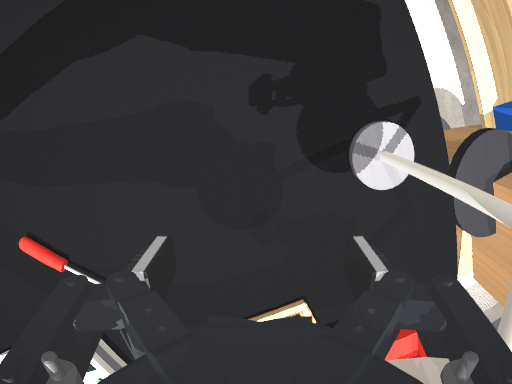

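The top view shows the wooden tray with a dark handle at about (287,188) on the grey shelf. The tester bed is at (215,203), the red latch knob at (256,160) and the white box at (165,210). There are three lookalikes: green (326,283), pink (124,135), and a plain wooden frame (50,188) beside the blue bin. The one on the loading shelf, with handle and capacitors, is the one meant, and I'll confirm it in a crop.

```bash
python3 - <<'E'
import cv2
a=cv2.imread('pics/top0.png')[135:255,140:350]; cv2.imwrite('pics/top0c.png',cv2.resize(a,None,fx=3.8,fy=3.8,interpolation=cv2.INTER_CUBIC))
a=cv2.imread('pics/scene0.png')[150:270,165:365]; cv2.imwrite('pics/scene0c.png',cv2.resize(a,None,fx=4,fy=4,interpolation=cv2.INTER_CUBIC))
E
```

```text
(no output)
```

View pics/top0c.png

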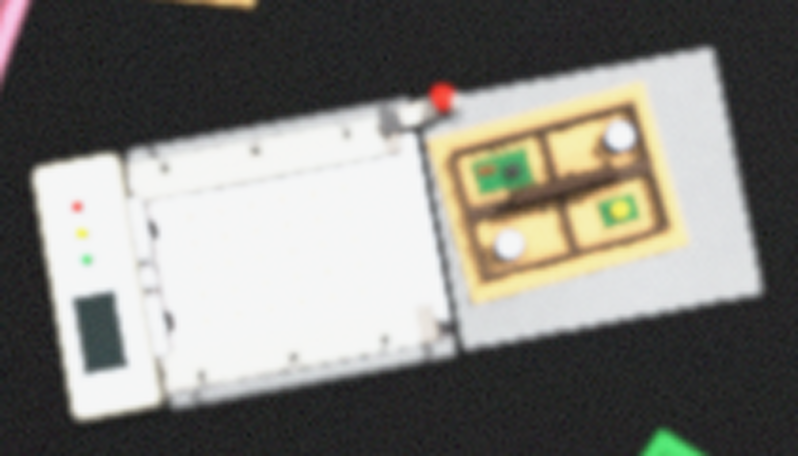

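View pics/scene0c.png

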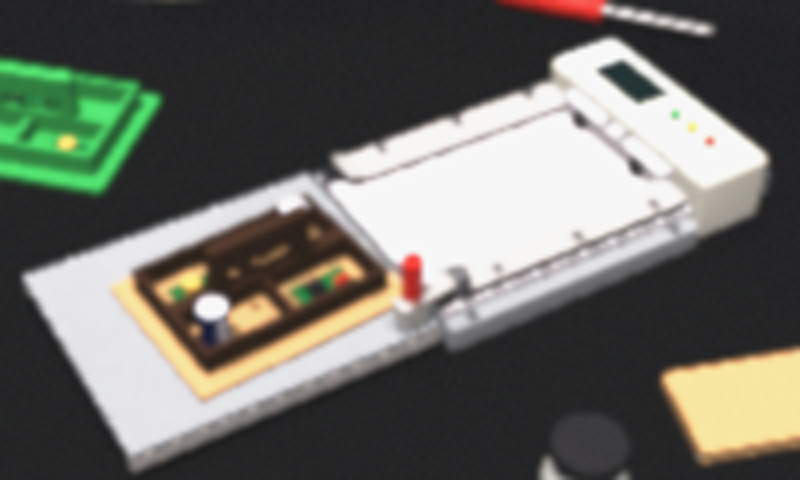

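Crop confirms it: a wooden tray with dark walls, handle bar and two white-topped capacitors. Its base is yellow plywood and it sits slightly skewed on the shelf. Next I measure the tester and tray roughly from the top view.

```bash
cat >> h.py <<'E'
def ray(c,uv,fish=False):
    uv=np.atleast_2d(np.asarray(uv,float)); T=np.asarray(c['T'])
    x=(uv[:,0]-float(c['cx']))/float(c['fx']); y=(uv[:,1]-float(c['cy']))/float(c['fy'])
    if fish:
        r=np.hypot(x,y); s=np.where(r>1e-9,np.sin(r)/np.maximum(r,1e-9),1); d=np.stack([x*s,-y*s,-np.cos(r)],1)
    else: d=np.stack([x,-y,-np.ones_like(x)],1)
    return T[:3,3],d@T[:3,:3].T
def onplane(c,uv,z,fish=False):
    o,d=ray(c,uv,fish); return o+d*((z-o[2])/d[:,2])[:,None]
def ld(f): return dict(np.load('pics/'+f+'.npz'))
def proj(c,P,fish=False):
    T=np.asarray(c['T']); p=(np.atleast_2d(P)-T[:3,3])@T[:3,:3]; x,y,z=p[:,0],-p[:,1],-p[:,2]
    if fish:
        r=np.hypot(x,y); th=np.arctan2(r,z); k=th/np.maximum(r,1e-9)
    else: k=1/z
    return np.stack([float(c['cx'])+float(c['fx'])*x*k,float(c['cy'])+float(c['fy'])*y*k],1)
E
python3 - <<'E'
from h import *
c=ld('top0'); f=lambda l:np.array(l)/3.8+[140,135]
def show(n,l,z): print(n,np.round(onplane(c,f(l),z),4).tolist())
show('shelf corners (tester-L, far)',[[455,350],[763,293],[715,48]],.026)
show('base end',[[455,352]],.03)
show('white box',[[32,168],[122,150],[163,400],[75,420]],.058)
show('tray base',[[427,140],[640,85],[690,245],[473,302]],.031)
show('handle',[[503,205],[622,175]],.089)
show('caps',[[510,243],[620,135]],.063)
show('knob top',[[441,90]],.075)
E
```

```text
shelf corners (tester-L, far) [[0.44, -0.0036, 0.026], [0.4848, -0.2372, 0.026], [0.6728, -0.202, 0.026]]
base end [[0.4385, -0.0036, 0.03]]
white box [[0.5731, 0.3131, 0.058], [0.5871, 0.2461, 0.058], [0.4017, 0.2116, 0.058], [0.3866, 0.2762, 0.058]]
tray base [[0.5995, 0.0188, 0.031], [0.6429, -0.1437, 0.031], [0.5206, -0.1813, 0.031], [0.4763, -0.017, 0.031]]
handle [[0.545, -0.0375, 0.089], [0.5674, -0.1236, 0.089]]
caps [[0.5191, -0.0436, 0.063], [0.6001, -0.125, 0.063]]
knob top [[0.631, 0.0081, 0.075]]
```

Request:
arm_command --targets '[-0.036,-0.04,-0.002,0,0,0,-0.036,-0.04,-0.002,0,0,0,-0.036,-0.04,-0.002,0,0,0,-0.036,-0.04,-0.002,0,0,0,-0.036,-0.04,-0.002,0,0,0]' --gripper 1

```text
t: 0.78
tool_pos: [0.3448, 0.4336, 0.2413]
tcp_rot: [0.169, 0.986, -0.0, 0.0]
ft_force: [0.8, 0.7, 0.9]
width: 0.0852
```

Request:
arm_command --targets '[-0.036,-0.04,-0.002,0,0,0,-0.036,-0.04,-0.002,0,0,0,-0.036,-0.04,-0.002,0,0,0,-0.036,-0.04,-0.002,0,0,0,-0.036,-0.04,-0.002,0,0,0]'

```text
t: 1.4
tool_pos: [0.448, 0.1852, 0.2514]
tcp_rot: [0.169, 0.986, 0.0, 0.0]
ft_force: [1.8, 0.2, 0.7]
width: 0.0855
```

Request:
arm_command --targets '[-0.036,-0.04,0,0,0,0,-0.036,-0.04,0,0,0,0,-0.036,-0.04,0,0,0,0,-0.036,-0.04,0,0,0,0,-0.036,-0.04,0,0,0,0]'

```text
t: 2.02
tool_pos: [0.5513, -0.0632, 0.2513]
tcp_rot: [0.168, 0.986, 0.0, 0.0]
ft_force: [1.2, 0.4, -0.7]
width: 0.0855
```

Request:
arm_command --targets '[0,0,0,0,0,0.17,0,0,0,0,0,0.17,0,0,0,0,0,0.17,0,0,0,0,0,0.17,0,0,0,0,0,0.17]'

```text
t: 2.65
tool_pos: [0.5507, -0.0615, 0.2512]
tcp_rot: [0.562, 0.827, -0.0, -0.0]
ft_force: [0.2, 0.3, -0.5]
width: 0.0854
```

Request:
arm_command --targets '[0,0,0,0,0,0.17,0,0,0,0,0,0,0,0,0,0,0,0,0,0,0,0,0,0,0,0,0,0,0,0]'

```text
t: 3.28
tool_pos: [0.5509, -0.0617, 0.2513]
tcp_rot: [0.628, 0.778, 0.0, 0.0]
ft_force: [-0.3, 0.9, -0.3]
width: 0.0854
```

```bash
python3 - <<'E'
from h import *
c=cap('wrist','w1'); o=robot.get_obs(); print({k:np.round(o[k],4).tolist() for k in ['t','qpos','tool_pos','tcp_rot','ft_force']}); print(np.round(c['T'],4).tolist())
cv2.imwrite('pics/w1b.png',cv2.resize(cv2.imread('pics/w1.png'),None,fx=1.56,fy=1.56,interpolation=cv2.INTER_CUBIC))
E
```

```text
{'t': 3.325, 'qpos': [-0.2739, 0.3891, 0.3904, 1.9891, -0.2026, 0.8003, 0.4446], 'tool_pos': [0.5508, -0.0617, 0.2513], 'tcp_rot': [0.6281, 0.7781, 0.0001, 0.0], 'ft_force': [0.4083, -0.0849, 0.0538]}
[[0.9773, -0.2041, -0.0568, 0.5356], [0.2119, 0.9409, 0.2644, 0.0063], [-0.0005, -0.2704, 0.9627, 0.3946], [0.0, 0.0, 0.0, 1.0]]
```

View pics/w1b.png

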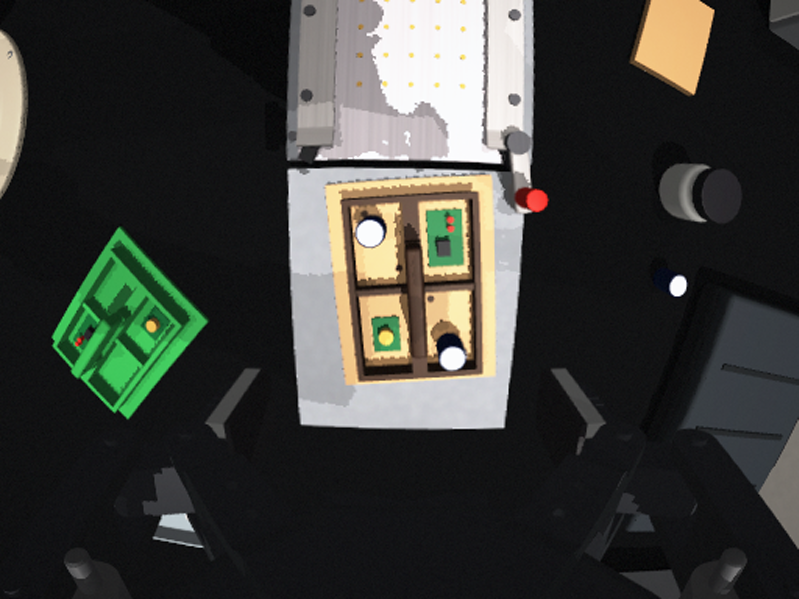

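The wrist view shows the tray corners at about (326,185), (490,176), (496,376) and (347,384) in the scaled image. The bed edge runs along row 163, with the latch pivot at (517,142) and the knob at (532,200). I'll take enlarged crops for precise points.

```bash
python3 - <<'E'
import cv2
a=cv2.imread('pics/w1.png')
cv2.imwrite('pics/w1c.png',cv2.resize(a[85:145,180:360],None,fx=4.4,fy=4.4,interpolation=cv2.INTER_CUBIC))
cv2.imwrite('pics/w1d.png',cv2.resize(a[105:280,180:360],None,fx=3.4,fy=3.4,interpolation=cv2.INTER_CUBIC))
E
```

```text
(no output)
```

View pics/w1c.png

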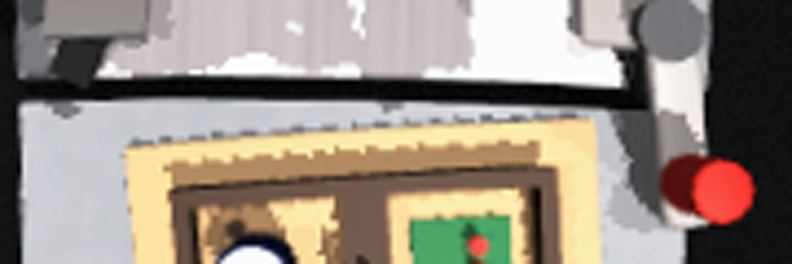

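View pics/w1d.png

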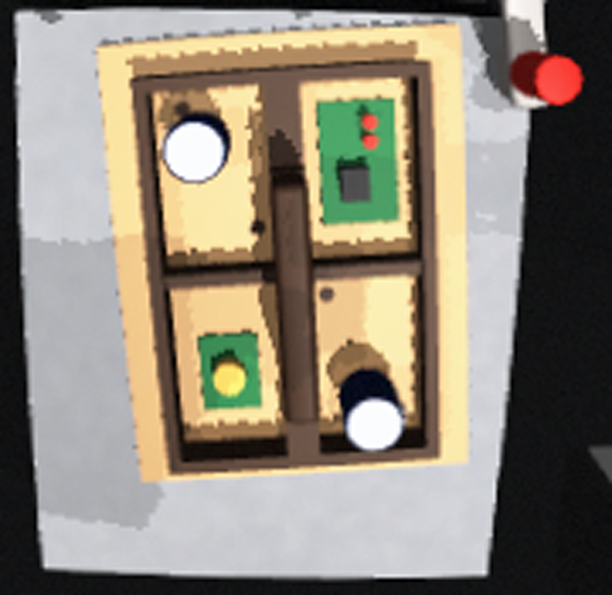

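```bash
python3 - <<'E'
from h import *
c=ld('w1')
C=lambda l:np.array(l,float)/4.4+[180,85]
D=lambda l:np.array(l,float)/3.4+[180,105]
E_=lambda l:np.array(l,float)/1.56
def show(n,uv,z):
    p=onplane(c,uv,z,True); print(n,np.round(p[:,:2]*1000,1).tolist()); return p[:,:2]
b=show('bed edge L,R',C([[20,79],[620,90]]),.03)
s=show('shelf edge',C([[20,101],[640,106]]),.0255)
show('shelf rear',D([[43,570],[488,576]]),.0255)
t=np.vstack([show('tray F',C([[127,150],[594,119]]),.0305),show('tray R',D([[467,462],[142,481]]),.0305)])
print('sizes',[np.linalg.norm(t[i]-t[(i+1)%4]) for i in range(4)],'ctr',t.mean(0))
x=t[0]+t[1]-t[2]-t[3]; print('tray ang',np.degrees(np.arctan2(x[1],x[0])))
h=show('handle ends top',D([[289,178],[301,420]]),.0885)
show('caps',D([[195,149],[374,424]]),.0625)
l=show('screws',E_([[307,95],[513,99],[309,11],[515,15]]),.042)
show('bed holes',E_([[359,87],[462,84],[361,28],[464,30]]),.03)
show('base outer L',E_([[289,0],[287,160]]),.03)
show('base outer R',E_([[533,0],[532,120]]),.03)
show('lip inner L',E_([[335,0],[333,140]]),.039)
show('lip inner R',E_([[487,0],[486,135]]),.039)
show('pivot',E_([[517,142]]),.055); show('knob',E_([[537,200]]),.09);show('knob base',C([[688,215]]),.04)
E
```

```text
bed edge L,R [[442.8, -3.0], [607.6, 28.8]]
shelf edge [[442.9, -9.3], [615.2, 26.0]]
shelf rear [[488.0, -237.0], [676.1, -199.1]]
tray F [[477.1, -17.3], [602.2, 18.9]]
tray R [[649.4, -146.0], [523.4, -181.4]]
sizes [np.float64(0.13025388689904777), np.float64(0.17150764684403827), np.float64(0.13086660785096357), np.float64(0.17053809203864279)] ctr [ 0.5630144  -0.08143961]
tray ang 105.84899051345157
handle ends top [[551.6, -40.9], [572.7, -118.0]]
caps [[520.4, -41.9], [601.8, -124.7]]
screws [[450.2, 49.9], [603.5, 80.4], [435.9, 117.8], [591.4, 149.1]]
bed holes [[486.5, 64.6], [564.0, 84.2], [477.2, 113.2], [556.2, 129.1]]
base outer L [[413.6, 129.5], [442.0, -2.6]]
base outer R [[605.3, 172.3], [624.4, 70.5]]
lip inner L [[453.2, 131.0], [476.9, 19.0]]
lip inner R [[568.0, 156.6], [589.7, 47.7]]
pivot [[610.9, 46.8]]
knob [[625.8, 8.2]]
knob base [[632.6, -0.6]]
```

Results check out: the tray measures 130 x 171 mm, centre (563,-81), x axis at 105.9°. The tester's x axis is at about 101.4°. Predicted against measured pivot is within 1.5 mm, and the shelf gap is about 5 mm. Next I align above the handle.

Request:
arm_command --targets '[-0.0105,0.004,0.03,0,0,-0.032,-0.0105,0.0037,0.03,0,0,-0.032,0,0,0.03,0,0,0,0,0,0.03,0,0,0,0,0,0.015,0,0,0]'

```text
t: 3.95
tool_pos: [0.5626, -0.0803, 0.1149]
tcp_rot: [0.603, 0.798, -0.0, -0.001]
ft_force: [-0.9, -0.5, -0.2]
width: 0.0855
```

```bash
python3 - <<'E'
from h import *
c=cap('wrist','w2'); o=robot.get_obs(); print({k:np.round(o[k],4).tolist() for k in ['t','tool_pos','tcp_rot','ft_force']}); print(np.round(c['T'],4).tolist())
cv2.imwrite('pics/w2b.png',cv2.resize(cv2.imread('pics/w2.png'),None,fx=1.56,fy=1.56,interpolation=cv2.INTER_CUBIC))
E
```

```text
{'t': 4.0, 'tool_pos': [0.5622, -0.0802, 0.1139], 'tcp_rot': [0.603, 0.7978, -0.0008, -0.0011], 'ft_force': [-0.7314, -0.3088, -0.9271]}
[[0.9619, -0.2638, -0.0717, 0.5434], [0.2734, 0.926, 0.2602, -0.0134], [-0.0023, -0.2699, 0.9629, 0.2582], [0.0, 0.0, 0.0, 1.0]]
```

View pics/w2b.png

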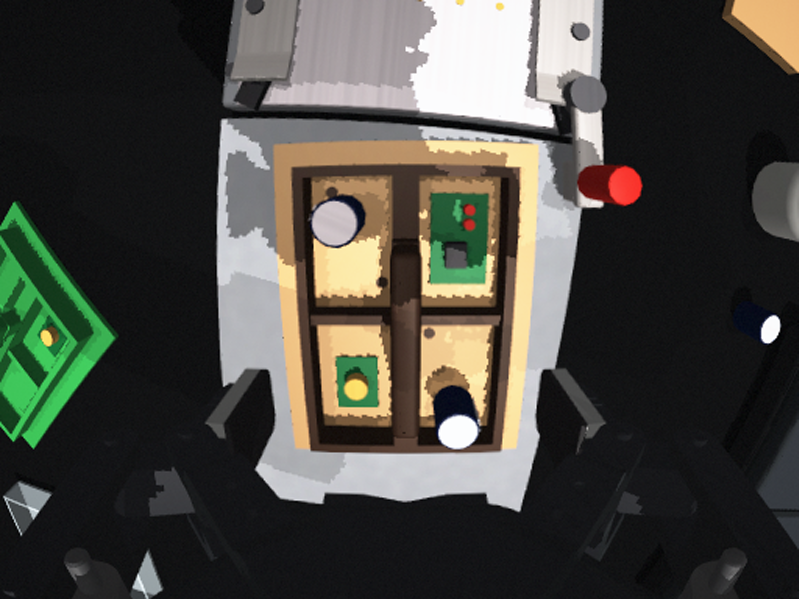

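The wrist view shows both fingers symmetric about the handle (column 405), with the tray square to the jaws. Descending and gripping.

Request:
arm_command --targets '[0,0,0.018,0,0,0,0,0,0.018,0,0,0,0,0,0.018,0,0,0,0,0,0,0,0,0,0,0,0,0,0,0]'

```text
t: 4.62
tool_pos: [0.5634, -0.0804, 0.0628]
tcp_rot: [0.603, 0.798, 0.0, 0.0]
ft_force: [-0.6, 0.1, 0.5]
width: 0.0851
```

Request:
arm_command --targets '[0,0,0,0,0,0,0,0,0,0,0,0,0,0,0,0,0,0,0,0,0,0,0,0,0,0,0,0,0,0]' --gripper -1 --grip_force 45

```text
t: 5.25
tool_pos: [0.5632, -0.0803, 0.0625]
tcp_rot: [0.603, 0.798, 0.0, 0.0]
ft_force: [-1.5, -0.2, 3.7]
width: 0.0111
```

Request:
arm_command --targets '[0,0,0,0,0,0,0,0,0,0,0,0,0,0,0,0,0,0,0,0,0,0,0,0,0,0,0,0,0,0]'

```text
t: 5.88
tool_pos: [0.5632, -0.0803, 0.0625]
tcp_rot: [0.603, 0.798, 0.0, 0.0]
ft_force: [-2.4, 0.6, 5.5]
width: 0.0114
```

```bash
python3 - <<'E'
from h import *
c=cap('wrist','w3'); o=robot.get_obs(); print({k:np.round(o[k],4).tolist() for k in ['t','tool_pos','tcp_rot','ft_force','ft_torque','width']})
cv2.imwrite('pics/w3b.png',cv2.resize(cv2.imread('pics/w3.png'),None,fx=1.56,fy=1.56,interpolation=cv2.INTER_CUBIC))
E
```

```text
{'t': 5.925, 'tool_pos': [0.5632, -0.0803, 0.0625], 'tcp_rot': [0.6031, 0.7977, 0.0001, 0.0001], 'ft_force': [-1.8019, 0.4801, 5.1461], 'ft_torque': [0.1067, 0.2229, -0.0415], 'width': 0.0111}
```

View pics/w3b.png

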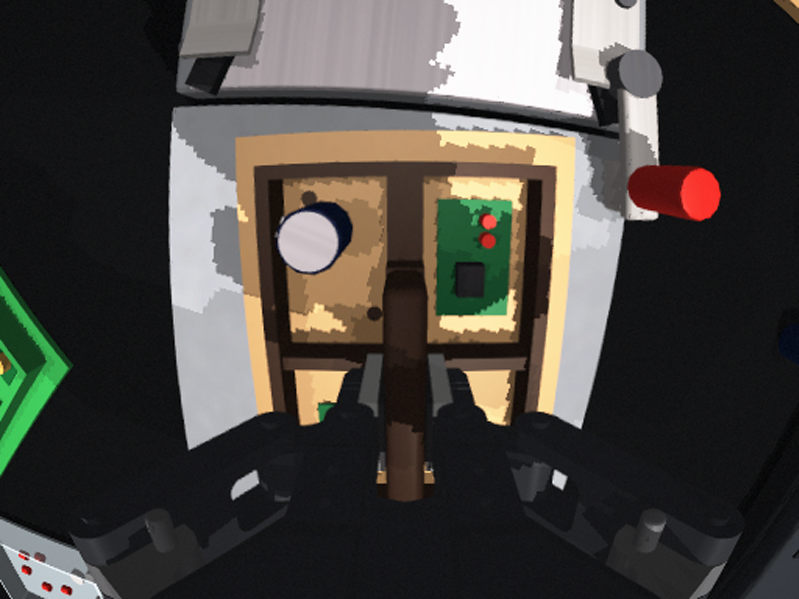

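Request:
arm_command --targets '[0,0,-0.001,0,0,0,0,0,-0.0015,0,0,0,0,0,-0.002,0,0,0,0,0,-0.002,0,0,0,0,0,-0.0015,0,0,0]'

```text
t: 6.55
tool_pos: [0.5631, -0.0803, 0.0704]
tcp_rot: [0.603, 0.798, 0.0, 0.0]
ft_force: [0.5, 0.4, -2.6]
width: 0.0111
```

Request:
arm_command --targets '[0,0,0,0,0,0,0,0,0,0,0,0.026,0,0,0,0,0,0.026,0,0,0,0,0,0.026,0,0,0,0,0,0]'

```text
t: 7.18
tool_pos: [0.5631, -0.0802, 0.0702]
tcp_rot: [0.634, 0.773, -0.0, 0.0]
ft_force: [0.1, 0.3, -3.6]
width: 0.0113
```

```bash
python3 - <<'E'
from h import *
c=cap('wrist','w4'); o=robot.get_obs(); print({k:np.round(o[k],4).tolist() for k in ['t','tool_pos','tcp_rot','ft_force','ft_torque','width']}); print(np.round(c['T'],4).tolist())
cv2.imwrite('pics/w4b.png',cv2.resize(cv2.imread('pics/w4.png'),None,fx=1.56,fy=1.56,interpolation=cv2.INTER_CUBIC))
E
```

```text
{'t': 7.225, 'tool_pos': [0.5631, -0.0803, 0.0703], 'tcp_rot': [0.6337, 0.7736, -0.0, 0.0], 'ft_force': [-0.5832, -0.6027, -3.4142], 'ft_torque': [0.003, 0.0125, 0.0064], 'width': 0.0113}
[[0.9804, -0.1898, -0.0526, 0.5489], [0.1969, 0.9438, 0.2654, -0.012], [-0.0007, -0.2706, 0.9627, 0.2135], [0.0, 0.0, 0.0, 1.0]]
```

View pics/w4b.png

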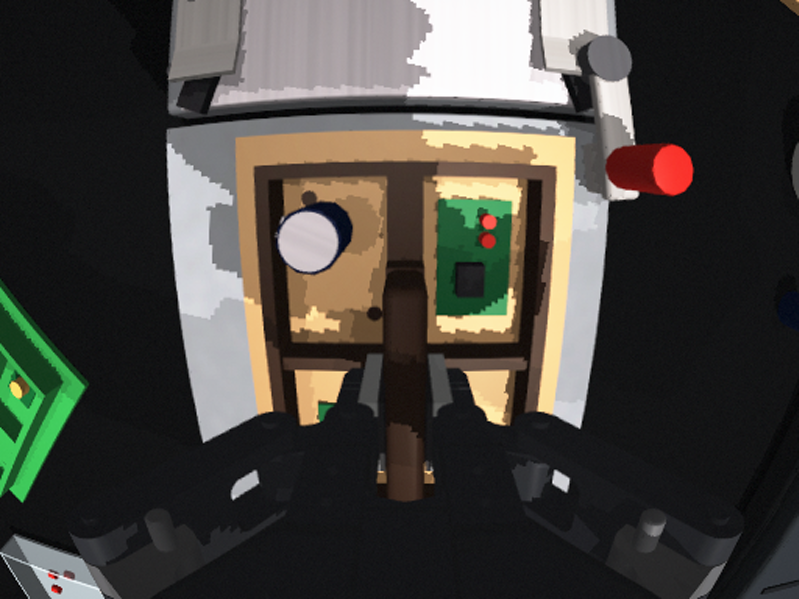

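```bash
python3 - <<'E'
import cv2
a=cv2.imread('pics/w4.png')
cv2.imwrite('pics/w4c.png',cv2.resize(a[0:110,100:420],None,fx=2.5,fy=5,interpolation=cv2.INTER_CUBIC))
E
```

```text
(no output)
```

View pics/w4c.png

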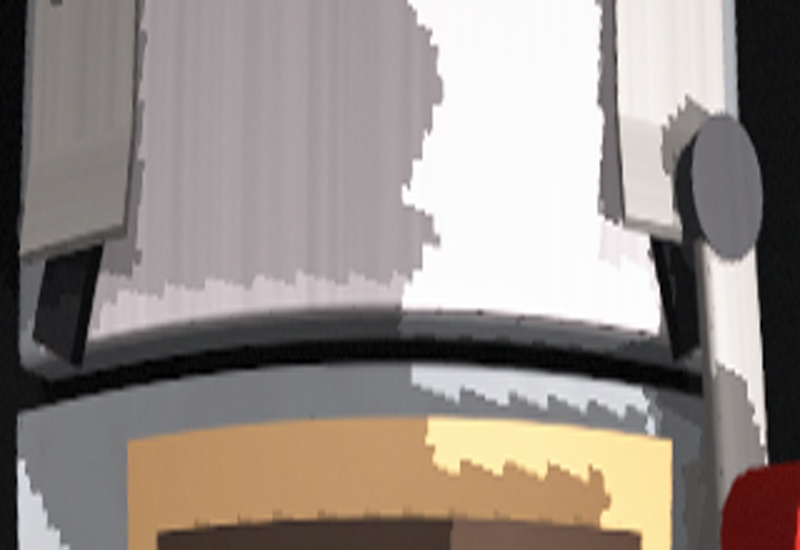

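```bash
python3 - <<'E'
from h import *
c=ld('w4'); R=c['T'][:3,:3]
o=robot.get_obs(); n=np.array(o['tcp_rot']); tx=np.array([2*n[0]**2-1,2*n[0]*n[1]]); ty=np.array([tx[1],-tx[0]])
tcp=np.array(o['tool_pos'][:2])
C=lambda l:np.array(l,float)/[2.5,5]+[100,0]
def show(nm,l,z):
    p=onplane(c,C(l),z,True)[:,:2]-tcp; q=np.stack([p@tx,p@ty],1)*1000; print(nm,np.round(q,1).tolist())
show('tray corners',[[128,441],[672,440]],.038)
show('lip L',[[136,5],[133,150]],.039)
show('lip R',[[616,5],[620,130]],.039)
show('lip tips',[[125,232],[623,222]],.043)
show('bed edge',[[95,335],[240,315],[500,312],[655,333]],.03)
show('rail flare bed',[[88,362],[680,360]],.037)
show('shelf edge',[[150,385],[250,370],[600,378]],.0255)
show('pivot cap',[[727,187]],.055);show('knob top',[[0,0]],.09)
E
```

```text
tray corners [[85.2, -66.3], [85.4, 65.7]]
lip L [[141.7, -65.0], [121.9, -65.0]]
lip R [[140.0, 51.9], [123.2, 52.3]]
lip tips [[110.5, -65.3], [110.4, 51.5]]
bed edge [[100.7, -78.5], [100.0, -39.7], [99.6, 24.1], [99.6, 63.9]]
rail flare bed [[96.3, -77.4], [95.7, 68.1]]
shelf edge [[93.2, -64.7], [93.3, -38.0], [93.1, 50.5]]
pivot cap [[114.8, 73.1]]
knob top [[126.6, -74.2]]
```

Tray and channel compared in the same image: tray centre sits at tool y = -0.3 mm and the channel centre at -6.5 mm. The earlier estimate gives a -6.4 mm shift, so they agree. The nose is 15 mm before the bed edge. I'll shift sideways, put the nose over the bed and feel down for it.

Request:
arm_command --targets '[0,-0.0031,0,0,0,0,0,-0.0032,0,0,0,0,0.008,0,0,0,0,0,0.009,0,0,0,0,0,0.008,0,0,0,0,0]'

```text
t: 7.85
tool_pos: [0.5519, -0.0559, 0.0703]
tcp_rot: [0.633, 0.774, 0.0, -0.0]
ft_force: [0.7, 0.5, -4.5]
width: 0.011
```

Request:
arm_command --targets '[0,0,0,0,0,0,0,0,0.0005,0,0,0,0,0,0.0005,0,0,0,0,0,0.0005,0,0,0,0,0,0,0,0,0]'

```text
t: 8.48
tool_pos: [0.552, -0.0572, 0.0687]
tcp_rot: [0.634, 0.773, -0.0, -0.0]
ft_force: [0.4, 0.5, -4.0]
width: 0.0113
```

```bash
python3 - <<'E'
from h import *
c=cap('wrist','w5'); o=robot.get_obs(); print({k:np.round(o[k],4).tolist() for k in ['t','tool_pos','tcp_rot','ft_force','ft_torque','width']}); print(np.round(c['T'],4).tolist())
a=cv2.imread('pics/w5.png')
cv2.imwrite('pics/w5c.png',cv2.resize(a[0:110,100:420],None,fx=2.5,fy=5,interpolation=cv2.INTER_CUBIC))
E
```

```text
{'t': 8.525, 'tool_pos': [0.552, -0.0571, 0.0688], 'tcp_rot': [0.6338, 0.7735, -0.0, 0.0], 'ft_force': [0.4655, -0.1989, -3.2535], 'ft_torque': [0.0321, 0.0258, 0.0097], 'width': 0.0112}
[[0.9804, -0.1899, -0.0526, 0.5378], [0.1971, 0.9438, 0.2654, 0.011], [-0.0007, -0.2705, 0.9627, 0.212], [0.0, 0.0, 0.0, 1.0]]
```

View pics/w5c.png

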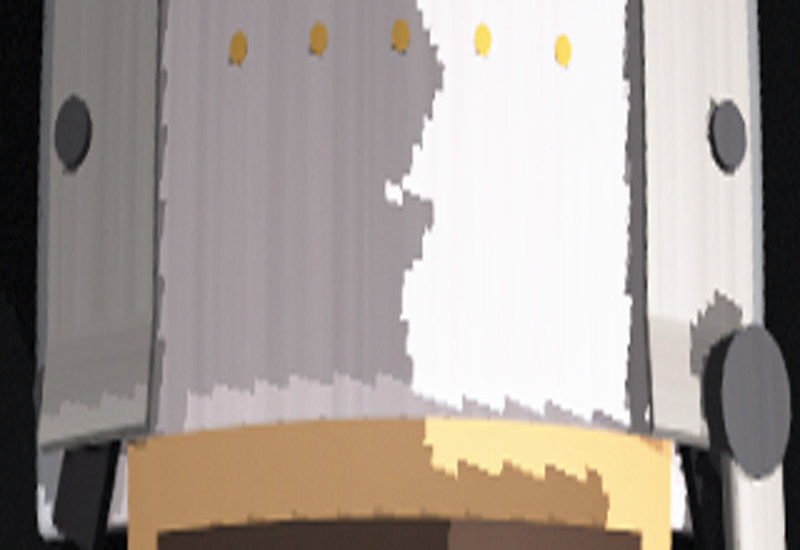

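The picture shows the tray centred: lip edges at columns 150 and 652, screw heads at 72 and 728, tray mid at 400. Now feeling down for the bed.

Request:
arm_command --targets '[0,0,0.0005,0,0,0,0,0,0.0005,0,0,0,0,0,0,0,0,0,0,0,0,0,0,0,0,0,0,0,0,0]'

```text
t: 9.15
tool_pos: [0.552, -0.057, 0.0678]
tcp_rot: [0.634, 0.774, 0.0, 0.0]
ft_force: [-1.1, -0.5, -3.8]
width: 0.0115
```

```bash
cat > s.py <<'E'
from h import *
import sys
o=robot.get_obs(); f=np.array(o['ft_force']); m=np.array(o['ft_torque'])
n=o['tcp_rot']; tx=np.array([2*n[0]**2-1,2*n[0]*n[1]]); ty=np.array([tx[1],-tx[0]])
# dock estimate from vision
ang=np.radians(101.4); dx=np.array([np.cos(ang),np.sin(ang)]); dy=np.array([-dx[1],dx[0]]); p=np.array(o['tool_pos'][:2])*1000
print('t%.2f'%o['t'],'pos',np.round(np.array(o['tool_pos'])*1000,2),'rot',np.round(o['tcp_rot'],4),'Ftool xy %.2f %.2f Fz %.2f'%(f[:2]@tx,f[:2]@ty,f[2]),'M x/y %.3f %.3f mz %.3f'%(m[:2]@tx,m[:2]@ty,m[2]),'nose x %.1f y %.1f'%(p@dx-18.8+85.3,p@dy+529.4),'w %.4f'%o['width'])
E
python3 s.py
```

```text
t9.15 pos [552.04 -57.02  67.82] rot [0.6337 0.7736 0.     0.    ] Ftool xy -0.24 -1.15 Fz -3.82 M x/y -0.030 -0.050 mz -0.017 nose x -98.5 y -0.5 w 0.0115
```

Request:
arm_command --targets '[0,0,0.0005,0,0,0,0,0,0.0005,0,0,0,0,0,0,0,0,0,0,0,0,0,0,0,0,0,0,0,0,0]'

```text
t: 9.78
tool_pos: [0.552, -0.057, 0.0668]
tcp_rot: [0.634, 0.774, 0.0, 0.0]
ft_force: [-0.1, -0.5, -3.6]
width: 0.0114
```

```bash
python3 s.py
```

```text
t9.78 pos [552.05 -57.01  66.81] rot [0.6338 0.7735 0.     0.    ] Ftool xy -0.44 -0.21 Fz -3.57 M x/y -0.060 0.069 mz -0.006 nose x -98.5 y -0.5 w 0.0114
```

Request:
arm_command --targets '[0,0,0.0003,0,0,0,0,0,0.0003,0,0,0,0,0,0,0,0,0,0,0,0,0,0,0,0,0,0,0,0,0]'

```text
t: 10.4
tool_pos: [0.552, -0.057, 0.0662]
tcp_rot: [0.634, 0.774, 0.0, 0.0]
ft_force: [0.2, 0.7, -3.4]
width: 0.0117
```

```bash
python3 s.py
```

```text
t10.40 pos [552.05 -57.04  66.21] rot [0.6338 0.7735 0.     0.    ] Ftool xy 0.68 0.35 Fz -3.40 M x/y -0.034 -0.006 mz -0.024 nose x -98.5 y -0.5 w 0.0117
```

Request:
arm_command --targets '[0,0,0.0003,0,0,0,0,0,0.0003,0,0,0,0,0,0,0,0,0,0,0,0,0,0,0,0,0,0,0,0,0]'

```text
t: 11.02
tool_pos: [0.552, -0.057, 0.0656]
tcp_rot: [0.634, 0.774, 0.0, 0.0]
ft_force: [0.3, -0.9, -3.5]
width: 0.0114
```

```bash
python3 s.py
```

```text
t11.03 pos [552.03 -57.02  65.6 ] rot [0.6338 0.7735 0.     0.    ] Ftool xy -0.94 0.15 Fz -3.52 M x/y -0.062 0.035 mz 0.021 nose x -98.5 y -0.5 w 0.0114
```

Request:
arm_command --targets '[0,0,0.0003,0,0,0,0,0,0.0003,0,0,0,0,0,0,0,0,0,0,0,0,0,0,0,0,0,0,0,0,0]'

```text
t: 11.65
tool_pos: [0.552, -0.0571, 0.065]
tcp_rot: [0.634, 0.774, 0.0, 0.0]
ft_force: [0.7, 0.0, -2.9]
width: 0.0116
```

```bash
python3 s.py
```

```text
t11.65 pos [552.04 -57.06  65.03] rot [0.6338 0.7735 0.     0.    ] Ftool xy -0.10 0.72 Fz -2.90 M x/y 0.026 0.031 mz 0.067 nose x -98.5 y -0.5 w 0.0116
```

Request:
arm_command --targets '[0,0,0.0003,0,0,0,0,0,0.0003,0,0,0,0,0,0,0,0,0,0,0,0,0,0,0,0,0,0,0,0,0]'

```text
t: 12.28
tool_pos: [0.5521, -0.0573, 0.0646]
tcp_rot: [0.634, 0.773, 0.0, 0.0]
ft_force: [-1.5, -3.1, 4.1]
width: 0.0112
```

```bash
python3 s.py
```

```text
t12.28 pos [552.14 -57.33  64.57] rot [6.339e-01 7.734e-01 0.000e+00 2.000e-04] Ftool xy -2.78 -2.13 Fz 4.15 M x/y 0.389 -0.089 mz 0.090 nose x -98.8 y -0.5 w 0.0112
```

Contact with the bed at TCP z ≈ 65.0 mm (Fz turned from -3.5 to +4). Raising to about 0.9 mm above the bed, then going in slowly.

Request:
arm_command --targets '[0,0,-0.0007,0,0,0,0,0,-0.0007,0,0,0,0,0,0,0,0,0,0,0,0,0,0,0,0,0,0,0,0,0]'

```text
t: 12.9
tool_pos: [0.552, -0.0569, 0.0657]
tcp_rot: [0.634, 0.774, -0.0, -0.0]
ft_force: [-0.3, 0.5, -2.9]
width: 0.0112
```

```bash
python3 s.py; python3 - <<'E'
from h import *
c=cap('wrist','w6'); a=cv2.imread('pics/w6.png')
cv2.imwrite('pics/w6c.png',cv2.resize(a[0:200,100:420],None,fx=2.5,fy=3,interpolation=cv2.INTER_CUBIC))
E
```

```text
t12.90 pos [551.98 -56.9   65.66] rot [ 6.337e-01  7.736e-01 -0.000e+00 -1.000e-04] Ftool xy 0.59 -0.23 Fz -2.95 M x/y -0.032 0.015 mz 0.002 nose x -98.4 y -0.4 w 0.0112
```

View pics/w6c.png

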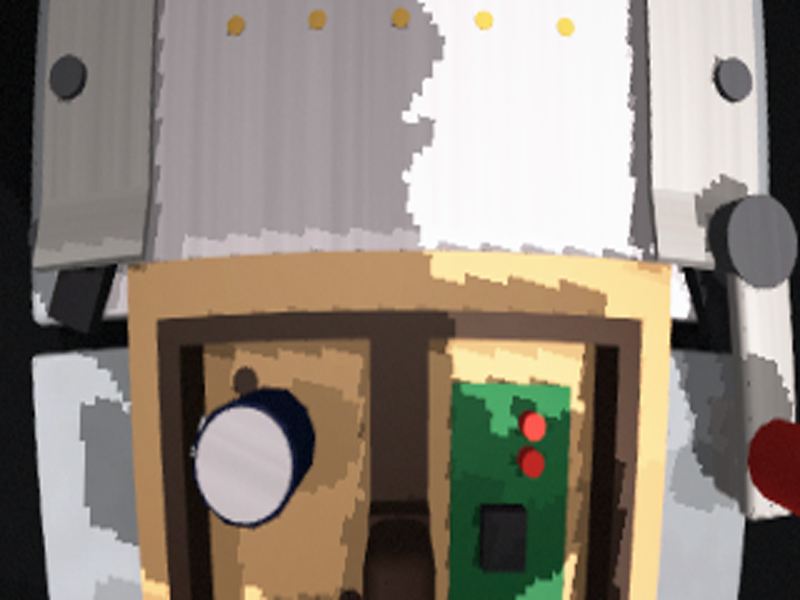

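The tray is level, centred and its nose is at the lip mouth (row 260). Going in slowly.

Request:
arm_command --targets '[0.003,0,-0.0002,0,0,0,0.003,0,0,0,0,0,0.003,0,0,0,0,0,0.003,0,0,0,0,0,0.003,0,0,0,0,0]'

```text
t: 13.58
tool_pos: [0.5491, -0.042, 0.066]
tcp_rot: [0.634, 0.774, 0.0, 0.0]
ft_force: [0.1, -0.0, -4.1]
width: 0.0113
```

```bash
python3 s.py
```

```text
t13.57 pos [549.07 -42.05  66.02] rot [0.6337 0.7736 0.     0.    ] Ftool xy -0.07 0.09 Fz -4.13 M x/y 0.010 -0.004 mz -0.019 nose x -83.2 y -0.5 w 0.0113
```

Request:
arm_command --targets '[0.003,0,0,0,0,0,0.003,0,0,0,0,0,0.003,0,0,0,0,0,0.003,0,0,0,0,0,0.003,0,0,0,0,0]'

```text
t: 14.2
tool_pos: [0.5461, -0.0274, 0.066]
tcp_rot: [0.634, 0.774, -0.0, 0.0]
ft_force: [-0.5, 0.3, -4.2]
width: 0.0114
```

```bash
python3 s.py
```

```text
t14.20 pos [546.06 -27.44  65.99] rot [ 0.6337  0.7735 -0.      0.    ] Ftool xy 0.43 -0.47 Fz -4.16 M x/y 0.014 -0.015 mz -0.017 nose x -68.3 y -0.5 w 0.0114
```

Request:
arm_command --targets '[0.004,0,0,0,0,0,0.004,0,0,0,0,0,0.004,0,0,0,0,0,0.004,0,0,0,0,0,0.004,0,0,0,0,0]'

```text
t: 14.82
tool_pos: [0.5422, -0.0077, 0.066]
tcp_rot: [0.634, 0.774, 0.0, 0.0]
ft_force: [0.1, -0.8, -4.1]
width: 0.0113
```

```bash
python3 s.py; python3 - <<'E'
from h import *
c=cap('wrist','w7'); a=cv2.imread('pics/w7.png')
cv2.imwrite('pics/w7c.png',cv2.resize(a[0:200,100:420],None,fx=2.5,fy=3,interpolation=cv2.INTER_CUBIC))
E
```

```text
t14.82 pos [542.15  -7.7   66.01] rot [0.6337 0.7736 0.     0.    ] Ftool xy -0.84 -0.11 Fz -4.11 M x/y -0.022 -0.018 mz -0.031 nose x -48.2 y -0.5 w 0.0113
```

View pics/w7c.png

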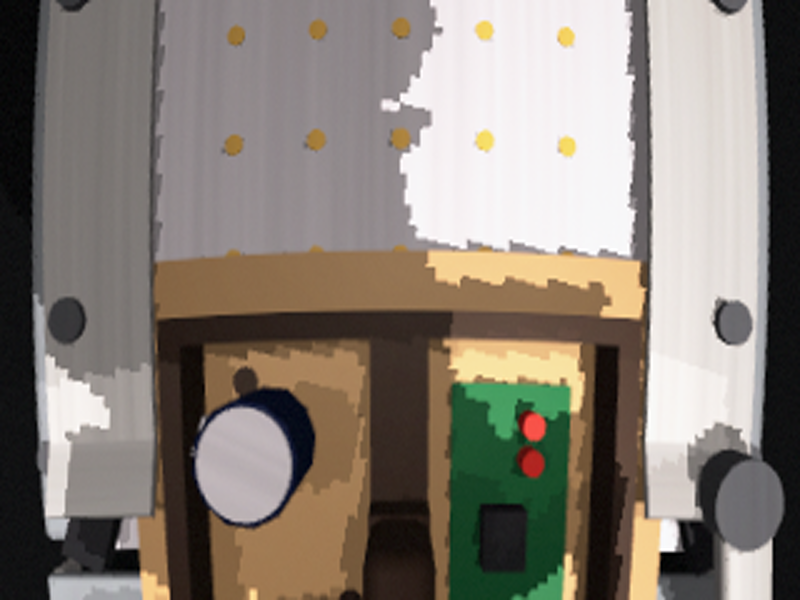

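The nose is under both lips, walls centred between them (columns 158 and 640 against 155 and 648), and the capacitor is upright. Continuing.

Request:
arm_command --targets '[0.005,0,0,0,0,0,0.005,0,0,0,0,0,0.005,0,0,0,0,0,0.005,0,0,0,0,0,0.005,0,0,0,0,0]'

```text
t: 15.5
tool_pos: [0.5372, 0.0169, 0.066]
tcp_rot: [0.634, 0.774, -0.0, 0.0]
ft_force: [-0.2, -0.5, -4.0]
width: 0.0113
```

```bash
python3 s.py
```

```text
t15.50 pos [537.18  16.88  65.99] rot [ 0.6337  0.7736 -0.      0.    ] Ftool xy -0.47 -0.31 Fz -4.04 M x/y -0.021 0.058 mz -0.066 nose x -23.1 y -0.5 w 0.0113
```

Request:
arm_command --targets '[0.005,0,0,0,0,0,0.005,0,0,0,0,0,0.005,0,0,0,0,0,0.005,0,0,0,0,0,0.005,0,0,0,0,0]'

```text
t: 16.12
tool_pos: [0.5323, 0.0413, 0.066]
tcp_rot: [0.634, 0.774, 0.0, 0.0]
ft_force: [0.5, -0.4, -3.3]
width: 0.0113
```

```bash
python3 s.py
```

```text
t16.12 pos [532.28  41.35  65.99] rot [0.6338 0.7735 0.     0.    ] Ftool xy -0.49 0.45 Fz -3.29 M x/y 0.009 0.011 mz -0.007 nose x 1.8 y -0.6 w 0.0113
```

Request:
arm_command --targets '[0.005,0,0,0,0,0,0.005,0,0,0,0,0,0.005,0,0,0,0,0,0.005,0,0,0,0,0,0.005,0,0,0,0,0]'

```text
t: 16.75
tool_pos: [0.5274, 0.0659, 0.066]
tcp_rot: [0.634, 0.774, 0.0, 0.0]
ft_force: [0.7, 0.4, -3.5]
width: 0.0113
```

```bash
python3 s.py
```

```text
t16.75 pos [527.4   65.88  66.01] rot [0.6338 0.7735 0.     0.    ] Ftool xy 0.28 0.80 Fz -3.54 M x/y 0.013 0.001 mz -0.031 nose x 26.8 y -0.6 w 0.0113
```

Request:
arm_command --targets '[0.005,0,0,0,0,0,0.005,0,0,0,0,0,0.005,0,0,0,0,0,0.005,0,0,0,0,0,0.005,0,0,0,0,0]'

```text
t: 17.38
tool_pos: [0.5225, 0.0904, 0.066]
tcp_rot: [0.634, 0.774, 0.0, 0.0]
ft_force: [-0.4, -0.1, -4.1]
width: 0.0112
```

```bash
python3 s.py; python3 - <<'E'
from h import *
c=cap('wrist','w8'); a=cv2.imread('pics/w8.png')
cv2.imwrite('pics/w8c.png',cv2.resize(a[0:200,100:420],None,fx=2.5,fy=3,interpolation=cv2.INTER_CUBIC))
E
```

```text
t17.38 pos [522.45  90.38  66.  ] rot [0.6337 0.7735 0.     0.    ] Ftool xy 0.02 -0.40 Fz -4.07 M x/y 0.016 0.043 mz -0.024 nose x 51.8 y -0.6 w 0.0112
```

View pics/w8c.png

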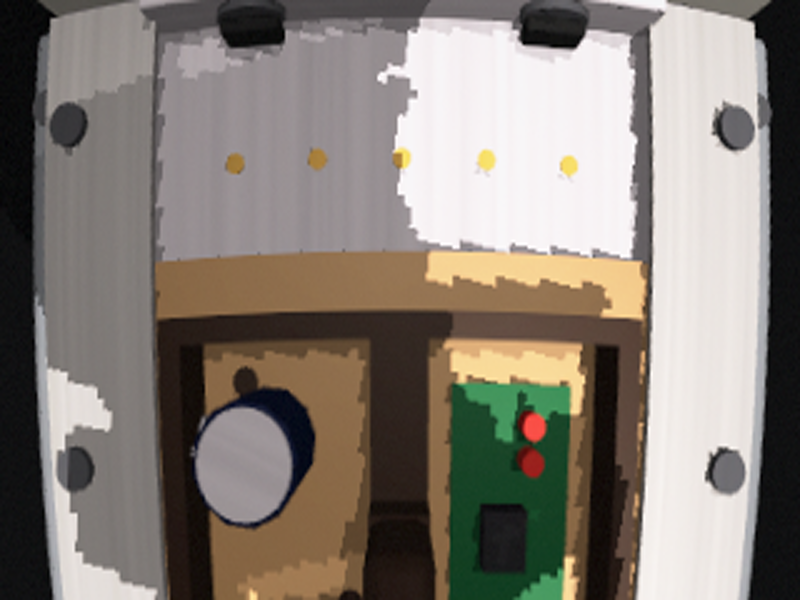

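```bash
python3 - <<'E'
from h import *
c=ld('w8'); o=robot.get_obs(); n=np.array(o['tcp_rot']); tx=np.array([2*n[0]**2-1,2*n[0]*n[1]]); ty=np.array([tx[1],-tx[0]])
C=lambda l:np.array(l,float)/[2.5,3]+[100,0]
for z in (.031,.033,.036):
    p=onplane(c,C([[252,46],[552,46],[400,255],[400,22]]),z,True)[:,:2]-np.array(o['tool_pos'][:2]); print(z,np.round(np.stack([p@tx,p@ty],1)*1000,1).tolist())
E
```

```text
0.031 [[128.9, -35.9], [129.0, 36.4], [83.7, -0.3], [132.8, -0.2]]
0.033 [[128.2, -35.5], [128.3, 36.0], [83.5, -0.3], [132.1, -0.3]]
0.036 [[127.2, -34.9], [127.3, 35.4], [83.3, -0.3], [131.0, -0.3]]
```

Request:
arm_command --targets '[0.004,0,0.0003,0,0,0,0.004,0,0.0003,0,0,0,0.004,0,0,0,0,0,0.003,0,0,0,0,0,0.003,0,0,0,0,0]'

```text
t: 18.05
tool_pos: [0.5189, 0.1079, 0.0654]
tcp_rot: [0.634, 0.774, -0.0, 0.0]
ft_force: [-0.4, -0.7, -3.4]
width: 0.011
```

```bash
python3 s.py
```

```text
t18.05 pos [518.94 107.86  65.39] rot [ 0.6338  0.7735 -0.      0.    ] Ftool xy -0.57 -0.55 Fz -3.41 M x/y -0.037 0.009 mz 0.041 nose x 69.7 y -0.6 w 0.0110
```

Vision puts the rubber tips about 44 mm ahead of the last viewing position, 26 mm from here. Closing in more slowly.

Request:
arm_command --targets '[0.003,0,0,0,0,0,0.003,0,0,0,0,0,0.003,0,0,0,0,0,0.002,0,0,0,0,0,0.002,0,0,0,0,0]'

```text
t: 18.68
tool_pos: [0.5164, 0.1206, 0.0654]
tcp_rot: [0.634, 0.774, -0.0, 0.0]
ft_force: [0.9, -0.5, -4.1]
width: 0.0114
```

```bash
python3 s.py; python3 - <<'E'
from h import *
c=cap('wrist','w9'); a=cv2.imread('pics/w9.png')
cv2.imwrite('pics/w9c.png',cv2.resize(a[20:120,150:370],None,fx=3.6,fy=5.5,interpolation=cv2.INTER_CUBIC))
E
```

```text
t18.68 pos [516.38 120.55  65.39] rot [ 0.6337  0.7736 -0.      0.    ] Ftool xy -0.71 0.80 Fz -4.05 M x/y -0.006 0.043 mz 0.056 nose x 82.6 y -0.6 w 0.0114
```

View pics/w9c.png

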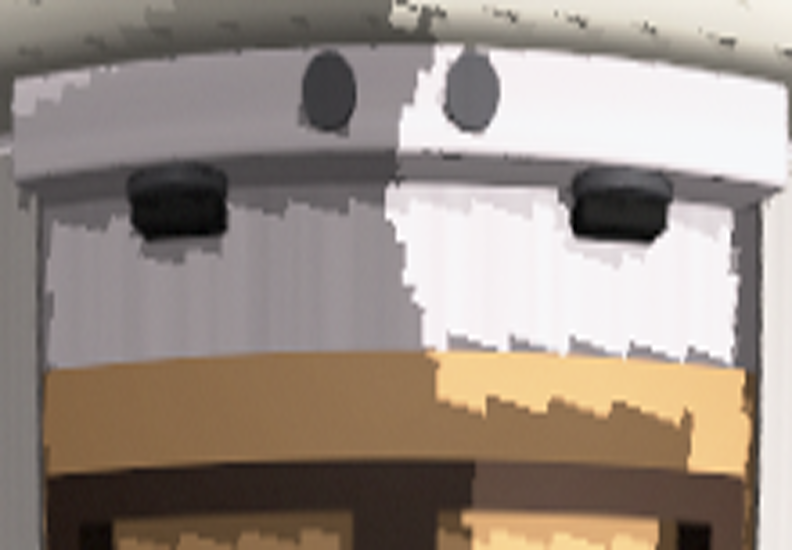

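The gap from nose (row 353) to tips (row 240) is about 12 mm. Going 8 mm more, then feeling.

Request:
arm_command --targets '[0.002,0,0,0,0,0,0.002,0,0,0,0,0,0.002,0,0,0,0,0,0.001,0,0,0,0,0,0.001,0,0,0,0,0]'

```text
t: 19.35
tool_pos: [0.5148, 0.1283, 0.0654]
tcp_rot: [0.634, 0.774, 0.0, 0.0]
ft_force: [-0.4, 0.6, -3.5]
width: 0.0113
```

```bash
python3 s.py; python3 - <<'E'
from h import *
c=cap('wrist','w10'); a=cv2.imread('pics/w10.png')
cv2.imwrite('pics/w10c.png',cv2.resize(a[20:120,150:370],None,fx=3.6,fy=5.5,interpolation=cv2.INTER_CUBIC))
E
```

```text
t19.35 pos [514.84 128.33  65.41] rot [0.6337 0.7735 0.     0.    ] Ftool xy 0.64 -0.26 Fz -3.46 M x/y 0.047 -0.045 mz -0.034 nose x 90.5 y -0.6 w 0.0113
```

View pics/w10c.png

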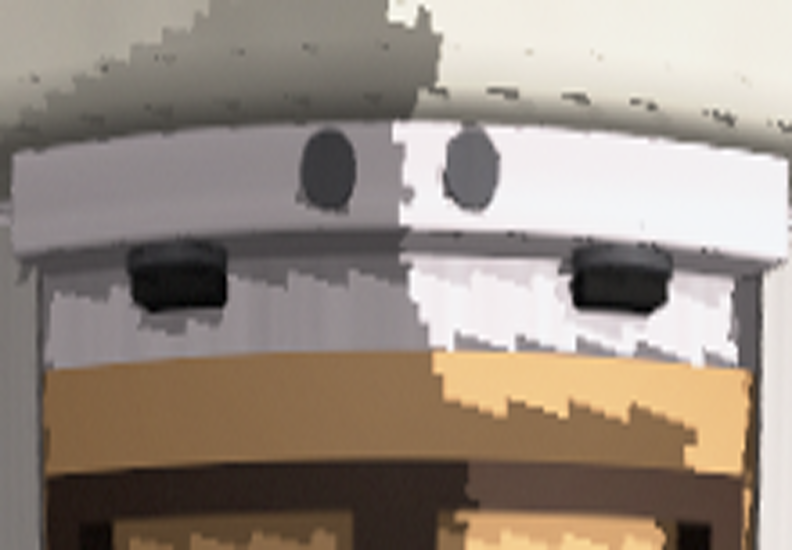

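Request:
arm_command --targets '[0.0008,0,0,0,0,0,0.0008,0,0,0,0,0,0.0007,0,0,0,0,0,0.0004,0,0,0,0,0,0.0003,0,0,0,0,0]'

```text
t: 20.02
tool_pos: [0.5142, 0.1312, 0.0654]
tcp_rot: [0.634, 0.774, 0.0, 0.0]
ft_force: [0.1, 0.1, -3.1]
width: 0.0112
```

```bash
python3 s.py
```

```text
t20.02 pos [514.23 131.23  65.41] rot [0.6338 0.7735 0.     0.    ] Ftool xy 0.11 0.09 Fz -3.06 M x/y -0.024 -0.005 mz -0.020 nose x 93.5 y -0.6 w 0.0112
```

Request:
arm_command --targets '[0.0002,0,0,0,0,0,0.0002,0,0,0,0,0,0.0001,0,0,0,0,0,0,0,0,0,0,0,0,0,0,0,0,0]'

```text
t: 20.65
tool_pos: [0.5142, 0.1317, 0.0654]
tcp_rot: [0.634, 0.774, 0.0, 0.0]
ft_force: [-0.9, -0.3, -3.4]
width: 0.0111
```

```bash
python3 s.py
```

```text
t20.65 pos [514.18 131.72  65.39] rot [0.6338 0.7735 0.     0.    ] Ftool xy -0.16 -0.95 Fz -3.36 M x/y -0.043 0.027 mz -0.026 nose x 94.0 y -0.7 w 0.0111
```

Request:
arm_command --targets '[0.0002,0,0,0,0,0,0.0002,0,0,0,0,0,0.0001,0,0,0,0,0,0,0,0,0,0,0,0,0,0,0,0,0]'

```text
t: 21.28
tool_pos: [0.5141, 0.1322, 0.0654]
tcp_rot: [0.634, 0.774, 0.0, 0.0]
ft_force: [0.4, -0.5, -4.0]
width: 0.0113
```

```bash
python3 s.py
```

```text
t21.27 pos [514.07 132.19  65.4 ] rot [0.6338 0.7735 0.     0.    ] Ftool xy -0.57 0.29 Fz -4.03 M x/y -0.007 0.006 mz -0.021 nose x 94.5 y -0.7 w 0.0113
```

Request:
arm_command --targets '[0.0002,0,0,0,0,0,0.0002,0,0,0,0,0,0.0001,0,0,0,0,0,0,0,0,0,0,0,0,0,0,0,0,0]'

```text
t: 21.9
tool_pos: [0.514, 0.1327, 0.0654]
tcp_rot: [0.634, 0.774, 0.0, 0.0]
ft_force: [0.1, -0.6, -4.0]
width: 0.0112
```

```bash
python3 s.py
```

```text
t21.90 pos [513.97 132.66  65.41] rot [0.6338 0.7735 0.     0.    ] Ftool xy -0.64 -0.02 Fz -3.96 M x/y 0.046 -0.014 mz 0.011 nose x 95.0 y -0.6 w 0.0112
```

Request:
arm_command --targets '[0.0002,0,0,0,0,0,0.0002,0,0,0,0,0,0.0001,0,0,0,0,0,0,0,0,0,0,0,0,0,0,0,0,0]'

```text
t: 22.52
tool_pos: [0.5139, 0.1332, 0.0654]
tcp_rot: [0.634, 0.774, 0.0, 0.0]
ft_force: [-0.1, 0.3, -4.0]
width: 0.011
```

```bash
python3 s.py
```

```text
t22.52 pos [513.86 133.19  65.41] rot [0.6337 0.7736 0.     0.    ] Ftool xy 0.30 -0.07 Fz -4.05 M x/y 0.007 0.014 mz 0.037 nose x 95.5 y -0.6 w 0.0110
```

Request:
arm_command --targets '[0.0002,0,0,0,0,0,0.0002,0,0,0,0,0,0.0001,0,0,0,0,0,0,0,0,0,0,0,0,0,0,0,0,0]'

```text
t: 23.15
tool_pos: [0.5138, 0.1335, 0.0654]
tcp_rot: [0.634, 0.773, -0.0, 0.0]
ft_force: [0.1, -2.5, -3.1]
width: 0.0112
```

```bash
python3 s.py
```

```text
t23.15 pos [513.76 133.49  65.39] rot [ 6.338e-01  7.735e-01 -1.000e-04  1.000e-04] Ftool xy -2.46 -0.39 Fz -3.07 M x/y 0.076 -0.324 mz -0.044 nose x 95.8 y -0.6 w 0.0112
```

Contact with the stop tips: 2.5 N. Increasing gently.

Request:
arm_command --targets '[0.0002,0,0,0,0,0,0.0002,0,0,0,0,0,0,0,0,0,0,0,0,0,0,0,0,0,0,0,0,0,0,0]'

```text
t: 23.78
tool_pos: [0.5137, 0.1337, 0.0654]
tcp_rot: [0.634, 0.773, -0.0, 0.0]
ft_force: [-0.4, -5.7, -1.9]
width: 0.0114
```

```bash
python3 s.py
```

```text
t23.77 pos [513.69 133.71  65.4 ] rot [ 6.339e-01  7.734e-01 -1.000e-04  1.000e-04] Ftool xy -5.56 -1.53 Fz -1.93 M x/y 0.204 -1.170 mz -0.087 nose x 96.0 y -0.6 w 0.0114
```

Request:
arm_command --targets '[0.0002,0,0,0,0,0,0.0002,0,0,0,0,0,0.0001,0,0,0,0,0,0,0,0,0,0,0,0,0,0,0,0,0]'

```text
t: 24.4
tool_pos: [0.5137, 0.1338, 0.0654]
tcp_rot: [0.634, 0.773, -0.0, 0.0]
ft_force: [-0.0, -7.2, -0.9]
width: 0.0115
```

```bash
python3 s.py
```

```text
t24.40 pos [513.72 133.75  65.44] rot [ 6.341e-01  7.733e-01 -2.000e-04  4.000e-04] Ftool xy -7.02 -1.44 Fz -0.92 M x/y 0.307 -1.466 mz -0.128 nose x 96.1 y -0.6 w 0.0115
```

Request:
arm_command --targets '[0.0002,0,0,0,0,0,0.0002,0,0,0,0,0,0.0001,0,0,0,0,0,0,0,0,0,0,0,0,0,0,0,0,0]'

```text
t: 25.02
tool_pos: [0.5137, 0.1338, 0.0655]
tcp_rot: [0.634, 0.773, -0.0, 0.001]
ft_force: [-0.1, -8.8, 0.3]
width: 0.0113
```

```bash
python3 s.py
```

```text
t25.02 pos [513.68 133.78  65.48] rot [ 6.342e-01  7.732e-01 -3.000e-04  6.000e-04] Ftool xy -8.58 -1.78 Fz 0.34 M x/y 0.300 -1.771 mz -0.031 nose x 96.1 y -0.6 w 0.0113
```

Request:
arm_command --targets '[0.0003,0,0,0,0,0,0.0003,0,0,0,0,0,0.0002,0,0,0,0,0,0,0,0,0,0,0,0,0,0,0,0,0]'

```text
t: 25.65
tool_pos: [0.5137, 0.1339, 0.0655]
tcp_rot: [0.634, 0.773, -0.0, 0.001]
ft_force: [0.6, -10.5, 0.9]
width: 0.0113
```

```bash
python3 s.py; python3 - <<'E'
from h import *
c=cap('wrist','w11'); a=cv2.imread('pics/w11.png')
cv2.imwrite('pics/w11c.png',cv2.resize(a[0:200,100:420],None,fx=2.5,fy=3,interpolation=cv2.INTER_CUBIC))
E
```

```text
t25.65 pos [513.66 133.87  65.55] rot [ 6.344e-01  7.730e-01 -5.000e-04  9.000e-04] Ftool xy -10.39 -1.41 Fz 0.95 M x/y 0.376 -2.357 mz 0.054 nose x 96.2 y -0.6 w 0.0113
```

View pics/w11c.png

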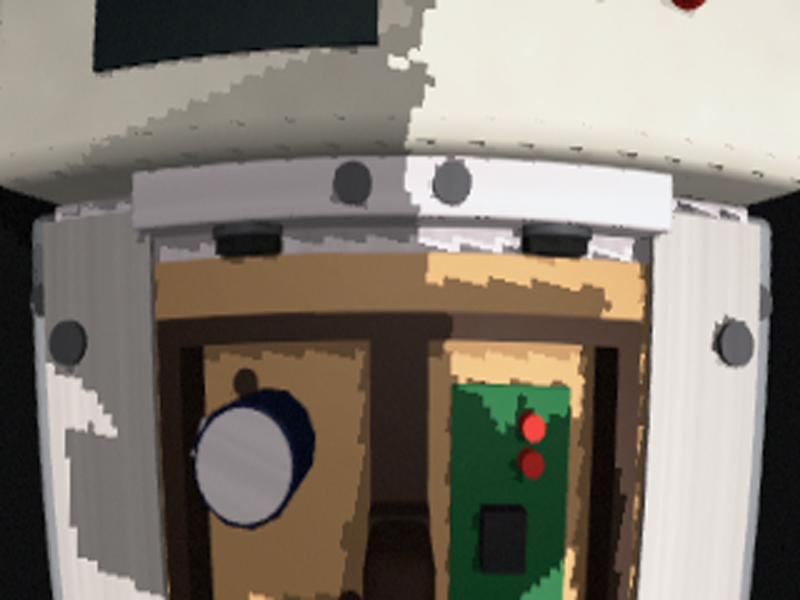

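Both rubber tips touch the front edge (rows ~250), at 10.4 N. Holding, then easing off.

Request:
arm_command --targets '[0.0001,0,0,0,0,0,0,0,0,0,0,0,0,0,0,0,0,0,0,0,0,0,0,0,0,0,0,0,0,0]'

```text
t: 26.32
tool_pos: [0.5137, 0.1339, 0.0656]
tcp_rot: [0.634, 0.773, -0.0, 0.001]
ft_force: [0.1, -9.9, 0.6]
width: 0.0114
```

```bash
python3 s.py
```

```text
t26.32 pos [513.66 133.88  65.57] rot [ 6.345e-01  7.729e-01 -5.000e-04  9.000e-04] Ftool xy -9.73 -1.80 Fz 0.65 M x/y 0.385 -2.442 mz -0.028 nose x 96.2 y -0.6 w 0.0114
```

Request:
arm_command --targets '[-0.0005,0,0,0,0,0,-0.0005,0,0,0,0,0,-0.0005,0,0,0,0,0,-0.0004,0,0.0002,0,0,0,0,0,0.0002,0,0,0]'

```text
t: 26.95
tool_pos: [0.5137, 0.1336, 0.0651]
tcp_rot: [0.634, 0.773, -0.0, 0.0]
ft_force: [-0.0, -5.4, 3.4]
width: 0.0111
```

```bash
python3 s.py
```

```text
t26.95 pos [513.73 133.59  65.12] rot [ 6.340e-01  7.734e-01 -1.000e-04  2.000e-04] Ftool xy -5.28 -1.07 Fz 3.36 M x/y 0.445 -1.118 mz -0.076 nose x 95.9 y -0.6 w 0.0111
```

Request:
arm_command --targets '[-0.0004,0,0,0,0,0,-0.0003,0,-0.0002,0,0,0,0,0,0,0,0,0,0,0,0,0,0,0,0,0,0,0,0,0]'

```text
t: 27.58
tool_pos: [0.5138, 0.1336, 0.0652]
tcp_rot: [0.634, 0.774, 0.0, -0.0]
ft_force: [0.3, -3.0, -2.3]
width: 0.0113
```

```bash
python3 s.py
```

```text
t27.57 pos [513.85 133.57  65.17] rot [ 6.337e-01  7.736e-01  1.000e-04 -0.000e+00] Ftool xy -3.02 -0.30 Fz -2.29 M x/y 0.086 -0.582 mz -0.038 nose x 95.9 y -0.7 w 0.0113
```

Request:
arm_command --targets '[0,0,0,0,0,0,0,0,0,0,0,0,0,0,0,0,0,0,0,0,0,0,0,0,0,0,0,0,0,0]' --gripper 0

```text
t: 28.2
tool_pos: [0.5138, 0.1335, 0.0652]
tcp_rot: [0.634, 0.774, 0.0, 0.0]
ft_force: [0.1, -0.4, -0.1]
width: 0.0427
```

```bash
python3 s.py; python3 - <<'E'
from h import *
c=cap('wrist','w12'); a=cv2.imread('pics/w12.png')
cv2.imwrite('pics/w12c.png',cv2.resize(a,None,fx=1.56,fy=1.56,interpolation=cv2.INTER_CUBIC))
E
```

```text
t28.20 pos [513.83 133.46  65.23] rot [0.6337 0.7736 0.     0.    ] Ftool xy -0.45 0.01 Fz -0.14 M x/y -0.020 0.042 mz -0.023 nose x 95.8 y -0.7 w 0.0427
```

View pics/w12c.png

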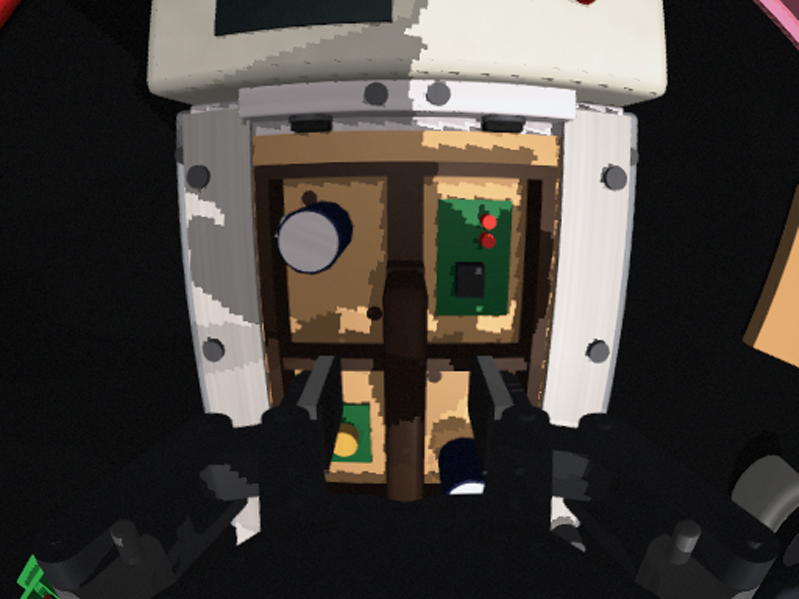

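Released cleanly: both capacitors upright, tray on both tips. Retreating upward and triangulating the knob.

Request:
arm_command --targets '[0,0,-0.01,0,0,0,0,0,-0.03,0,0,0,0,0,-0.04,0,0,0,0,0,-0.04,0,0,0,0,0,-0.02,0,0,0]' --gripper -1

```text
t: 28.88
tool_pos: [0.5143, 0.1334, 0.2079]
tcp_rot: [0.634, 0.773, 0.001, 0.001]
ft_force: [-0.3, 0.6, -0.1]
width: 0.0003
```

Request:
arm_command --targets '[-0.04,0,0,0,0,0,-0.04,0,0,0,0,0,-0.04,0,0,0,0,0,-0.04,0,0,0,0,0,0,0,0,0,0,0]'

```text
t: 29.5
tool_pos: [0.5455, -0.027, 0.2061]
tcp_rot: [0.636, 0.772, -0.0, 0.001]
ft_force: [-0.4, 0.2, -0.0]
width: 0.0005
```

```bash
python3 s.py; python3 - <<'E'
from h import *
c=cap('wrist','w13'); a=cv2.imread('pics/w13.png')
cv2.imwrite('pics/w13c.png',cv2.resize(a,None,fx=1.56,fy=1.56,interpolation=cv2.INTER_CUBIC))
print(np.round(robot.get_obs()['qpos'],3))
E
```

```text
t29.50 pos [545.49 -27.05 206.13] rot [ 0.6358  0.7719 -0.      0.0009] Ftool xy 0.31 -0.36 Fz -0.02 M x/y -0.013 0.046 mz -0.042 nose x -67.8 y 0.0 w 0.0005
[-0.39   0.451  0.469  2.058 -0.311  0.699  0.474]
```

View pics/w13c.png

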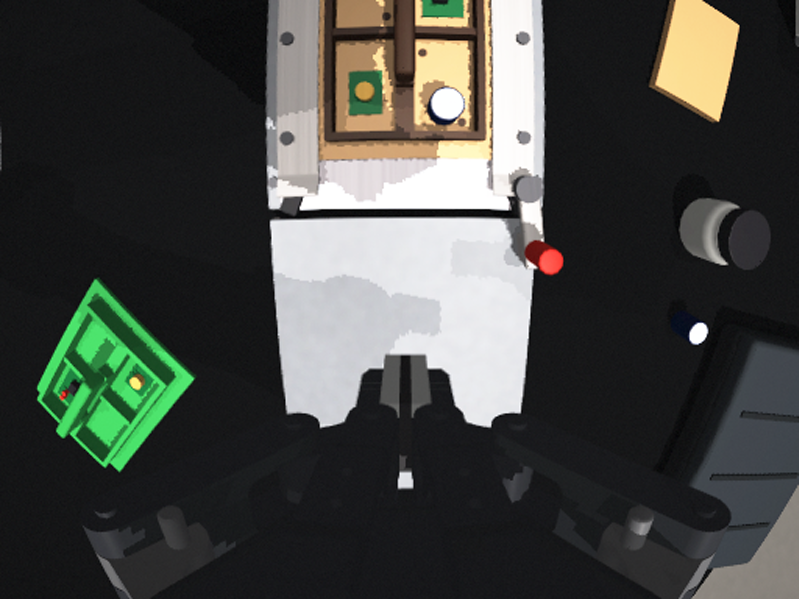

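```bash
python3 - <<'E'
from h import *
def tri(obs):
    A=np.zeros((3,3));b=np.zeros(3)
    for f,uv in obs:
        o,d=ray(ld(f),np.array(uv)/1.56,True); d=d[0]/np.linalg.norm(d[0]); P=np.eye(3)-np.outer(d,d); A+=P;b+=P@o
    p=np.linalg.solve(A,b); return p,[np.round(proj(ld(f),p,True)[0]*1.56-uv,1).tolist() for f,uv in obs]
dx=np.array([np.cos(np.radians(101.4)),np.sin(np.radians(101.4))]);dy=np.array([-dx[1],dx[0]])
for n,ob in dict(knobtop=[('w1',(537,200)),('w13',(550,262)),('w4',(673,169)),('w3',(695,195))],pivot=[('w1',(517,142)),('w13',(528,188)),('w4',(607,59)),('w3',(640,74))]).items():
    p,e=tri(ob); q=p[:2]*1000; print(n,np.round(p*1000,1),e,'dock',q@dx-18.8,q@dy+529.4)
c=ld('w13')
for n,uv,z in [('sparecap',(698,333),.032),('jar',(745,238),.07),('tray rear',(322,158),.035),('tray rear',(490,158),.035),('bar tip',(527,268),.045)]:
    p=onplane(c,np.array([uv])/1.56,z,True)[0]*1000; print(n,np.round(p),'dock',np.round([p[:2]@dx-18.8,p[:2]@dy+529.4],1))
E
```

```text
knobtop [626.    8.   88.1] [[-0.5, 0.3], [0.3, -0.9], [-2.1, 1.5], [2.8, -0.0]] dock -134.69857343449144 -85.82942356658987
pivot [611.7  46.9  53.9] [[0.7, 0.1], [0.1, 0.8], [0.3, -1.1], [-2.0, -0.7]] dock -93.69049982935123 -79.51024423325941
sparecap [798. -29.  32.] dock [-204.9 -247.5]
jar [785.  58.  70.] dock [-117.2 -251.9]
tray rear [475.  40.  35.] dock [-73.5  55.9]
tray rear [586.  62.  35.] dock [-74.1 -57.4]
bar tip [626.  -6.  45.] dock [-148.2  -83.3]
```

```bash
python3 - <<'E'
import numpy as np
piv=np.array([-94.1,-79.8]); h=8+11
def st(th):
    phi=np.radians(188.7)-th; psi=1.5*th/2.0; n=np.array([np.sin(psi),np.cos(psi)])
    return piv+41*np.array([np.cos(phi),np.sin(phi)])-h*n, psi
cur=np.array([-153.1,0.0]);
p0,_=st(0); a=p0-[0,18]; d=a-cur; print('start',a,'tool move x,y',d[0],-d[1])
ths=np.linspace(0,1.95,16); P=[st(t) for t in ths]
psi=0
for i in range(1,16):
    d=P[i][0]-P[i-1][0]; s=P[i-1][1]
    # tool axes at yaw s (cw): tx=(cos s,-sin s), ty=-(sin s,cos s)
    print(i,np.round([d@[np.cos(s),-np.sin(s)],-(d@[np.sin(s),np.cos(s)])],1),'rz %.3f'%(P[i][1]-s),np.round(P[i][0],1))
E
```

```text
start [-134.62824936 -123.00169363] tool move x,y 18.471750640843965 123.00169363013597
1 [-2.3 -5.4] rz 0.098 [-136.9  -99.6]
2 [-2.1 -5.4] rz 0.098 [-138.5  -94. ]
3 [-2.  -5.4] rz 0.097 [-139.4  -88.3]
4 [-1.8 -5.4] rz 0.098 [-139.6  -82.6]
5 [-1.6 -5.4] rz 0.098 [-139.  -77.]
6 [-1.4 -5.4] rz 0.097 [-137.8  -71.5]
7 [-1.3 -5.4] rz 0.098 [-135.9  -66.4]
8 [-1.1 -5.4] rz 0.098 [-133.3  -61.5]
9 [-0.9 -5.3] rz 0.097 [-130.2  -57. ]
10 [-0.8 -5.3] rz 0.098 [-126.6  -53.1]
11 [-0.6 -5.3] rz 0.098 [-122.6  -49.6]
12 [-0.4 -5.2] rz 0.097 [-118.2  -46.8]
13 [-0.3 -5.2] rz 0.098 [-113.6  -44.5]
14 [-0.1 -5.1] rz 0.097 [-108.7  -42.9]
15 [ 0.1 -5.1] rz 0.097 [-103.7  -41.9]
```

Request:
arm_command --targets '[0.006,0.041,0,0,0,0,0.006,0.041,0,0,0,0,0.0065,0.041,0.02,0,0,0,0,0,0.04,0,0,0,0,0,0.04,0,0,0]'

```text
t: 30.18
tool_pos: [0.6623, 0.0212, 0.1042]
tcp_rot: [0.633, 0.774, 0.0, -0.0]
ft_force: [0.1, 0.4, 0.0]
width: 0.0001
```

Request:
arm_command --targets '[0,0,0.03,0,0,0,0,0,0.012,0,0,0,0,0,0,0,0,0,0,-0.005,0,0,0,0,0,-0.005,0,0,0,0]'

```text
t: 30.8
tool_pos: [0.6526, 0.0169, 0.0644]
tcp_rot: [0.634, 0.774, 0.001, 0.001]
ft_force: [-0.5, -0.9, -0.4]
width: -0.0
```

```bash
python3 s.py; python3 - <<'E'
from h import *
c=cap('wrist','w14'); a=cv2.imread('pics/w14.png')
cv2.imwrite('pics/w14c.png',cv2.resize(a,None,fx=1.56,fy=1.56,interpolation=cv2.INTER_CUBIC))
E
```

```text
t30.80 pos [652.59  16.9   64.43] rot [6.337e-01 7.735e-01 6.000e-04 6.000e-04] Ftool xy -0.79 -0.69 Fz -0.40 M x/y 0.002 -0.013 mz -0.008 nose x -45.9 y -113.7 w -0.0000
```

View pics/w14c.png

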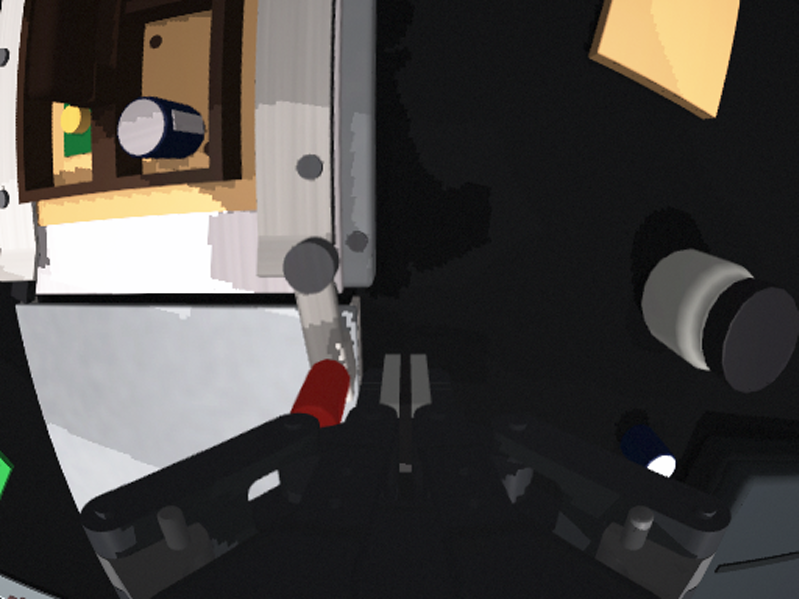

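The knob at (325,395) stands just left of the closed fingers (385–430), which are beside it at knob height and clear of the tray. Starting the sweep.

Request:
arm_command --targets '[0,-0.004,0,0,0,0,0,-0.005,0,0,0,0,-0.0023,-0.0054,0,0,0,0.098,-0.0021,-0.0054,0,0,0,0.098,-0.002,-0.0054,0,0,0,0.098]'

```text
t: 31.48
tool_pos: [0.6286, 0.0067, 0.0636]
tcp_rot: [0.741, 0.671, 0.0, 0.001]
ft_force: [2.2, -0.1, 2.0]
width: -0.0
```

```bash
python3 s.py
```

```text
t31.48 pos [628.65   6.67  63.56] rot [7.414e-01 6.710e-01 5.000e-04 7.000e-04] Ftool xy 0.12 2.18 Fz 1.97 M x/y -0.321 0.018 mz 0.008 nose x -51.2 y -88.2 w -0.0000
```

Request:
arm_command --targets '[-0.0018,-0.0054,0,0,0,0.098,-0.0016,-0.0054,0,0,0,0.098,-0.0014,-0.0054,0,0,0,0.098,-0.0013,-0.0054,0,0,0,0.098,-0.0011,-0.0054,0,0,0,0.098]'

```text
t: 32.1
tool_pos: [0.6013, 0.0078, 0.0635]
tcp_rot: [0.882, 0.471, 0.001, 0.0]
ft_force: [2.1, -0.4, 0.1]
width: 0.0004
```

```bash
python3 s.py; python3 - <<'E'
from h import *
c=cap('wrist','w15'); a=cv2.imread('pics/w15.png')
cv2.imwrite('pics/w15c.png',cv2.resize(a,None,fx=1.56,fy=1.56,interpolation=cv2.INTER_CUBIC))
print(np.round(robot.get_obs()['qpos'],3))
E
```

```text
t32.10 pos [601.25   7.84  63.51] rot [8.820e-01 4.712e-01 7.000e-04 5.000e-04] Ftool xy 0.81 1.99 Fz 0.06 M x/y -0.390 0.258 mz -0.037 nose x -44.7 y -61.5 w 0.0004
[-0.446  0.746  0.526  2.037 -0.716  0.547  0.003]
```

View pics/w15c.png

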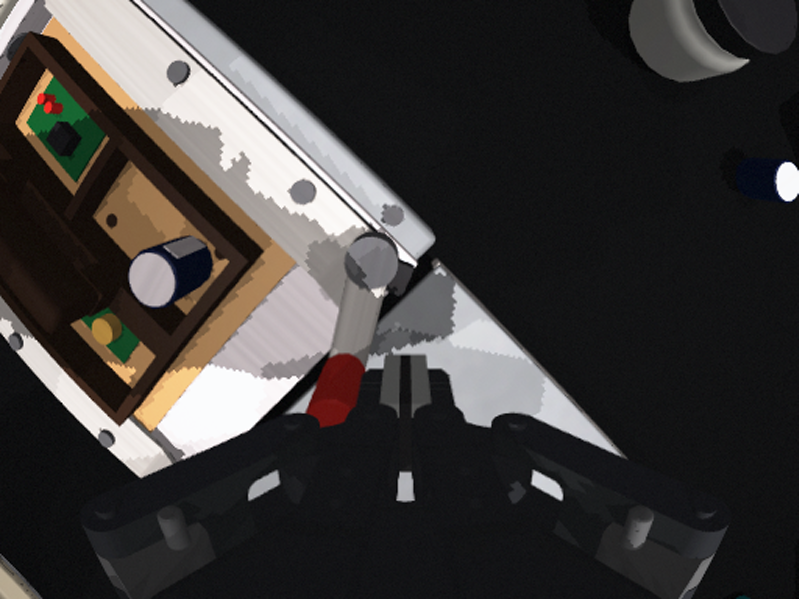

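The knob at (335,390) follows the fingers with about 2 N and the bar is half-way round. Continuing the arc.

Request:
arm_command --targets '[-0.0009,-0.0053,0,0,0,0.098,-0.0008,-0.0053,0,0,0,0.098,-0.0006,-0.0053,0,0,0,0.098,-0.0004,-0.0052,0,0,0,0.098,0,0,0,0,0,0]'

```text
t: 32.78
tool_pos: [0.584, 0.0195, 0.0634]
tcp_rot: [0.956, 0.293, 0.001, 0.001]
ft_force: [3.2, -1.9, 0.4]
width: 0.0
```

```bash
python3 s.py
```

```text
t32.77 pos [584.03  19.51  63.44] rot [9.563e-01 2.925e-01 5.000e-04 8.000e-04] Ftool xy 1.61 3.41 Fz 0.42 M x/y -0.613 0.326 mz -0.007 nose x -29.8 y -47.0 w 0.0000
```

Request:
arm_command --targets '[-0.0003,-0.0052,0,0,0,0.098,-0.0001,-0.0035,0,0,0,0.06,0,0,0,0,0,0,0,0,0,0,0,0,0,0,0,0,0,0]'

```text
t: 33.4
tool_pos: [0.582, 0.0192, 0.0639]
tcp_rot: [0.977, 0.214, 0.003, 0.006]
ft_force: [10.3, -21.9, -10.8]
width: -0.0001
```

```bash
python3 s.py; python3 - <<'E'
from h import *
c=cap('wrist','w16'); a=cv2.imread('pics/w16.png')
cv2.imwrite('pics/w16c.png',cv2.resize(a,None,fx=1.56,fy=1.56,interpolation=cv2.INTER_CUBIC))
E
```

```text
t33.40 pos [581.96  19.18  63.92] rot [0.9768 0.2142 0.0027 0.0065] Ftool xy 0.16 24.20 Fz -10.81 M x/y -5.094 0.028 mz -0.022 nose x -29.7 y -44.9 w -0.0001
```

View pics/w16c.png

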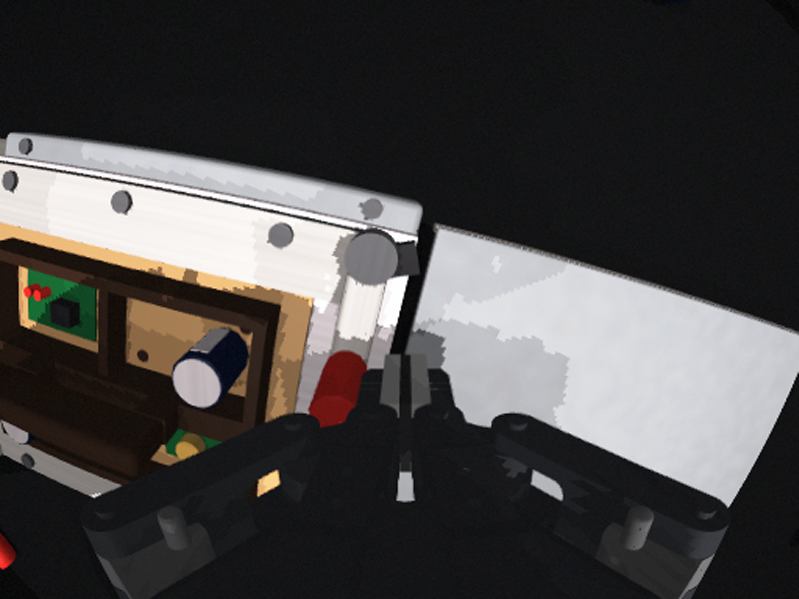

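Force rose to 24 N at the knob: end of travel. The bar is across, with a gap to the tray's rear edge at (310,310). Backing off and lifting.

Request:
arm_command --targets '[0,0.004,0,0,0,0,0,0.006,0,0,0,0,0,0.006,0,0,0,0,0,0,-0.02,0,0,0,0,0,-0.03,0,0,0]'

```text
t: 34.08
tool_pos: [0.5846, 0.0128, 0.1142]
tcp_rot: [0.976, 0.216, -0.001, -0.0]
ft_force: [1.3, 1.1, 0.3]
width: -0.0001
```

Request:
arm_command --targets '[0,0.02,-0.04,0,0,0,0,0.02,-0.04,0,0,0,0,0.02,-0.04,0,0,0,0,0.02,-0.02,0,0,0,0,0,0,0,0,0]'

```text
t: 34.7
tool_pos: [0.6194, -0.0612, 0.2557]
tcp_rot: [0.977, 0.215, 0.002, 0.0]
ft_force: [-0.0, 0.1, -0.6]
width: 0.0001
```

```bash
python3 s.py; python3 - <<'E'
from h import *
c=cap('wrist','w17'); a=cv2.imread('pics/w17.png')
cv2.imwrite('pics/w17c.png',cv2.resize(a,None,fx=1.56,fy=1.56,interpolation=cv2.INTER_CUBIC))
cap('top','top2'); a=cv2.imread('pics/top2.png')[135:255,140:350]; cv2.imwrite('pics/top2c.png',cv2.resize(a,None,fx=3.8,fy=3.8,interpolation=cv2.INTER_CUBIC))
E
```

```text
t34.70 pos [619.36 -61.19 255.67] rot [9.766e-01 2.151e-01 1.600e-03 4.000e-04] Ftool xy 0.05 -0.12 Fz -0.64 M x/y 0.020 -0.051 mz 0.026 nose x -115.9 y -65.6 w 0.0001
```

View pics/w17c.png

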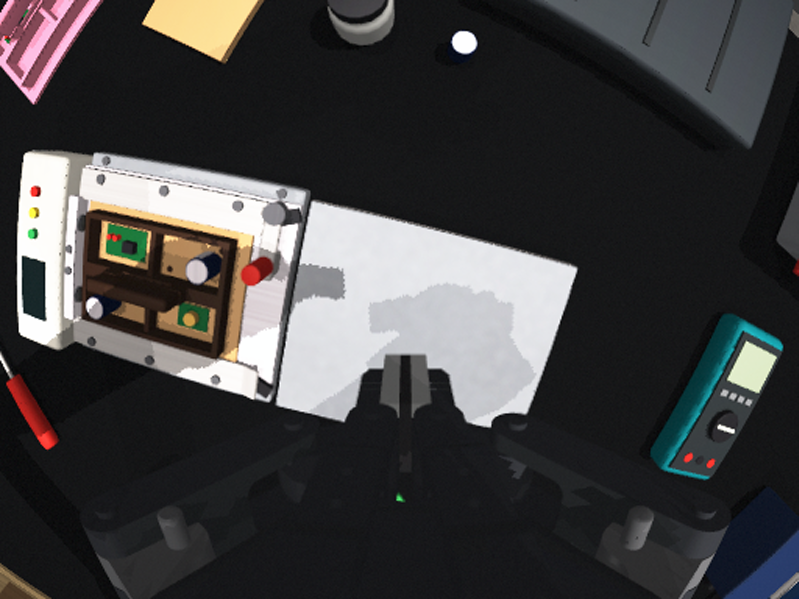

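View pics/top2c.png

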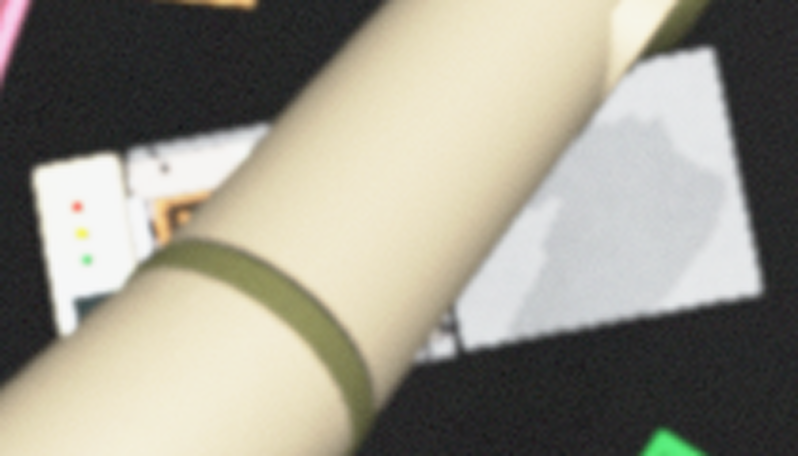

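```bash
python3 - <<'E'
from h import *
dx=np.array([np.cos(np.radians(101.4)),np.sin(np.radians(101.4))]);dy=np.array([-dx[1],dx[0]]); c=ld('w17')
a=cv2.imread('pics/w17.png'); cv2.imwrite('pics/w17d.png',cv2.resize(a[95:265,5:215],None,fx=3.5,fy=3.5,interpolation=cv2.INTER_CUBIC))
def D(uv,z):
    p=onplane(c,np.array([uv])/1.56,z,True)[0,:2]*1000; return np.array([p@dx-18.8,p@dy+529.4])
for uv,z in [((251,274),.088),((268,266),.054)]:
    k=D(uv,z); v=k-[-94.1,-79.8]; print('knob',np.round(k,1),np.hypot(*v),'theta',np.radians(188.7)-np.arctan2(v[1],v[0]))
print('tray rear',D((254,236),.035),D((240,362),.035),'pivot',D((275,213),.054))
E
```

```text
knob [-93.9 -39.1] 40.73849935601347 theta 1.726356297126715
knob [-97.  -38.5] 41.40672515646392 theta 1.653081106375784
tray rear [-75.96285689 -55.49300914] [-79.01431754  58.82931519] pivot [-95.10187902 -80.47758286]
```

View pics/w17d.png

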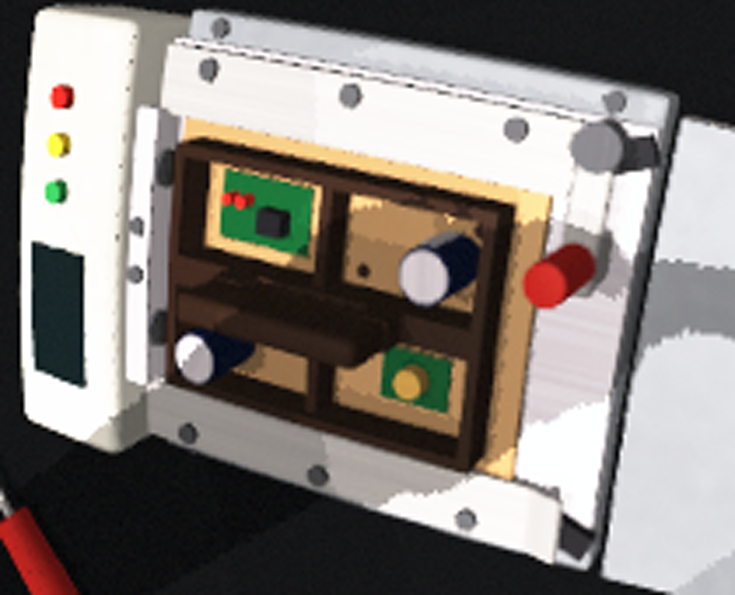

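The knob lies at (-94,-39) in the tester frame: the bar points straight across (about 91°). It did not move on under 24 N, so it is at its stop. A last check of tray squareness in the same picture, then hand in.

```bash
python3 - <<'E'
from h import *
c=ld('w17'); f=lambda l:np.array(l,float)/3.5+[5,95]
def ln(n,l,z):
    p=onplane(c,f(l),z,True)[:,:2]; d=p[1]-p[0]; print(n,np.round(np.degrees(np.arctan2(d[1],d[0])),2)); return p
a=ln('tray rear',[[548,195],[515,478]],.035); b=ln('bed edge',[[672,100],[598,565]],.03); s=ln('stop block face top',[[180,108],[160,380]],.045)
print('rear-edge to bed-edge mm', np.linalg.norm(a.mean(0)-b.mean(0))*1000)
E
python3 s.py
python3 -c "
from cell import robot
print(robot.finish_job())"
```

```text
tray rear -167.46
bed edge -167.95
stop block face top -170.48
rear-edge to bed-edge mm 38.330151624005175
t34.80 pos [618.12 -58.79 252.92] rot [ 9.764e-01  2.160e-01 -3.000e-04 -7.000e-04] Ftool xy 0.63 0.16 Fz 0.49 M x/y -0.011 -0.043 mz -0.009 nose x -113.3 y -64.9 w -0.0001
the job is handed in; nothing more can be done
None
```

The tray is home against the stop screws with the latch across behind it, and the job was handed in at about 35 s. No verdict is reported.

**What I did**
- **Sliding in:** I gripped the handle, raised the tray about 8 mm, and squared and centred it on the channel by camera. I felt for the bed with the nose, then slid it in about 1 mm above the bed under the lips. I saw no contact force on the way in.
- **Pressing home:** The tips met the tray at about 95.5 mm along the tester. I pressed to about 10 N on the wrist sensor, a little under the 11 N asked, and held that for about 0.6 s. I then eased off, lowered the tray and let go.
- **Latch:** I swept the knob round with closed fingers until it stopped moving.

**Last checks**
- **Tray position:** In an earlier view the rear edge was at x = -74 mm, matching the felt position, and both screw tips touched the front edge. The final view gave -76 to -79 mm.
- **Squareness:** The rear edge is parallel to the bed edge within 0.5°. The line I took along the stop block read about 3° off, but I put less trust in it because it lies at the picture's edge.
- **Capacitors and bench:** Both capacitors stand upright, and the robot was clear of everything. The bystanders in view looked undisturbed, but I did not measure them; the arm hid much of the last top view.
- **Latch angle:** By eye it turned only about 1.7 rad from where it started. The bar then stood straight across and did not move under a 24 N push, so I take that as its 2.0 rad end stop. This means it started at about 0.3 rad, which I could not confirm independently.

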